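Load the counting plate into its holder and lock it

TASK

Swing the holder's retaining arm wide open, slide the tablet counting plate flat along the table, cut-off corners first, into the holder's slot until it is home against the stop, then swing the arm fully back across behind it so that the plate is locked in. The white pocketed face of the plate has been sanitised: move the plate by its bare metal edges only, never touch the white face, and keep the plate flat on the table. Leave the jars, the caps and the scoop where they are.

Things in the scene. Friction and masses are not known exactly. Their poses are not given: they have to be found in the camera images.
- plate: flat grey metal counting plate, 110 mm long (its x) x 140 mm wide (its y) x 12 mm thick, lying on the table with its white face up; too wide to grasp. Origin at the centre of its underside; +x points to its leading edge, whose two corners are cut off by 12 mm at 45 degrees. The rear edge is at x = -55 mm, the side edges at y = +-70 mm. On top sits the white face.
- face: the white pocketed face on the plate, 80 x 110 mm, raised 2 mm (so 12 to 14 mm above the table), centred on the plate, leaving a 15 mm bare metal border all round; it must not be touched. Origin at its centre, 12 mm above the table; its axes are the plate's.
- plate_front (a point): the middle of the plate's leading edge, at (55, 0, 6) mm in the plate's frame
- holder: low steel holder fixed on the table, clear plastic cover, 25 mm high, 102 mm deep, 190 mm wide. Origin on the table at the middle of the slot's mouth; +x points into the slot, z up. The slot is 144 mm wide, 20 mm high, the table is its floor; in the first 30 mm its side walls flare out to about 168 mm at the mouth.
- stop (a point): middle of the stop face at the end of the slot, at (90, 0, 6) mm in the holder's frame. A plate that is home touches it: the plate's origin is then at x = 35 mm, y = 0 in the holder's frame and its rear 20 mm stick out of the mouth.
- pivot (a point): the pivot axis of the retaining arm at table height, on a foot beside the mouth, at (-31, -105, 0) mm in the holder's frame; the pivot pin is 28 mm high
- latch (a joint): angle of the dark retaining arm (bar 14 mm wide, 3 to 13 mm above the table): 0 (hard stop) = closed, the arm lies along the holder's +y across the mouth, its inner side 24 mm in front of it; grows anticlockwise from above as it swings out; 1.57 = it points along the holder's -x, beside the lane, clear of the plate; limit 1.75. Stays where left.
- post (a point): centre of the top of the black round post that stands on the free end of the retaining arm, 100 mm from the pivot; 16 mm in diameter, reaching from the arm to 80 mm above the table; push or pinch it to swing the arm
- jar_a: a closed black plastic jar, 52 mm across, about 85 mm tall, standing; origin at the centre of its underside; a bystander
- jar_b: another such jar, a bystander
- jar_c: another such jar, a bystander
- jar_d: another such jar, a bystander
- cap_a: a loose black jar cap lying flat, 54 mm across, 14 mm tall; origin at the centre of its underside; a bystander
- cap_b: another such cap, a bystander
- scoop: a steel scoop with raised sides and a black handle, 230 x 110 x 30 mm, lying on the table; a bystander
Mind the look-alikes: they are no part of the job. There is more than one size of the plate; the one meant has the size given above.

How it is judged:
On the way, in this order (a step that is already met when the one before it is completed fails the run):
1. the retaining arm is swung open (beyond 1.3 rad) (value of joint latch above 1.3 rad), for 0.1 s.
2. the plate is home in the slot, with the arm still open (x of plate in the frame of holder above 0.031 m and y of plate in the frame of holder between -0.006 and 0.006 m and angle between the x axis of plate and the x axis of holder, either way round below 0.08 rad and x of plate_front in the frame of holder above 0.08 m and height (world z) of plate below 0.006 m and value of joint latch above 0.5 rad), for 0.2 s.
3. the retaining arm is closed behind the plate (x of plate in the frame of holder above 0.031 m and y of plate in the frame of holder between -0.006 and 0.006 m and angle between the x axis of plate and the x axis of holder, either way round below 0.08 rad and x of plate_front in the frame of holder above 0.08 m and height (world z) of plate below 0.006 m and value of joint latch below 0.12 rad), for 0.2 s.
At the end, for the whole second after the job is handed in: The plate lies flat on the table in the slot, leading edge first, within 4 mm of the stop, within 6 mm of the slot's middle line and 0.08 rad of its direction, at rest; the retaining arm is closed behind it (below 0.12 rad) (all of step 3 and linear speed of plate below 0.01 m/s); the robot touches nothing.
It fails at once if the robot touches the white face of the plate (contact force between any of the fingers, the arm and face above 0.5 N).
It fails at once if the plate is lifted more than 15 mm or tilted more than 0.15 rad (height (world z) of plate above 0.015 m or angle between plate's own z axis and vertical above 0.15 rad).
It fails at once if a jar, a cap or the scoop is moved more than 30 mm (distance of any of jar_a, jar_b, jar_c, jar_d, cap_a, cap_b, scoop from where it was at the start of the episode above 0.03 m).
It also fails if it takes over 72 s, if anything falls off the work surface, if the arm or the gripper's body presses on something with over 40 N, if the wrist force passes 120 N, or if a joint passes its speed limit or range.

ROBOT

A 6-joint arm with a two-finger parallel gripper is mounted at the origin on the work surface. World frame = base frame: x ahead of the robot, y to its left, z up, the work surface at z = 0. Lengths are in m, angles in rad, forces in N, time in s.
With the tool pointing down it reaches from about 0.35 to 0.975 m from the base axis. Payload 4.9 kg.
Tool frame: the origin (TCP) lies midway between the tips of the shut fingers; the grasp point (between the pads) lies 19 mm behind it (env.grasp_offset is the distance from the TCP to the grasp point, in m); z points along the fingers, y is the direction in which the jaws open and shut (so a half turn about z gives the same grasp; the last joint's range is limited). The gripper opens to 85 mm and grips with 20 to 120 N. Pads are 22 mm wide; open, the fingers measure 114 mm over their backs; the gripper's body (76 mm by 85 mm) begins 54 mm behind the grasp point. The pads swing forward as they close: fully open they stand 13 mm farther back than shut.
Start: joints at [-1.424, 0.053, 1.613, -0, 1.476, -0.119], TCP at [0.164, -0.603, 0.203] pointing down, gripper open.
Joint ranges: [-3.01, 3.01], [-1.01, 2.22], [0.06, 2.58], [-1.02, 4.17], [0.09, 2.62], [-3.14, 3.14]. Speed limits (rad/s): [2.57, 2.57, 3.14, 3.14, 3.14, 3.14].

INTERFACE

Orientations are given as a rotation vector (axis times angle).
In Python, from rig import env gives the robot as it stands.
- The arm moves only by the tool play_rows, never from a script. Its argument "increments" is a list of rows, each an object with "travel": the shift along the tool's x, y, z in cm, a list of three; "rotation": the turn, a rotation vector about the tool's x, y, z in degrees, a list of three; "gripper": the finger opening in cm, from 0 to 8.54. In form: [{"travel": [x, y, z], "rotation": [rx, ry, rz], "gripper": gripper}, ...]. A call has 1 to 5 rows; each row shifts and turns the commanded pose from where the row before left it, along the tool's axes as they then stand; what a row does not reach is not made up. A row lasts 1/10 s, in which the tool goes at most 50 mm and 8.59 degrees, less where a joint would pass 70% of its speed; a pose out of reach is approached as far as the arm can. A call with a gripper value outside its range is refused whole. The fingers move at their own pace and stop on an object; the grip force is fixed at half the most. Time passes only in rows, so rows that do not move let the fingers close. It gives the time, the measured TCP pose, the force and the opening at its end, in the units of the state.
- env.state(): the state, without advancing time (a new reading comes with each control period).
- env.capture(name): name is "scene" or "top" or "wrist"; returns (picture, depth): 400x640x3 uint8, red, green, blue; 400x640 float32, m along the optical axis (not along the pixel's ray), 0 where there is no reading.
- env.camera_model(name): a dict with "vfov" (degrees; the focal length in pixels is half the picture's height over the tangent of half this angle, whatever the lens; pixels are square), "cx", "cy" (the principal point, pixels), "R" (3x3) and "t" (3): a world point X has camera coordinates R X + t. Camera axes: x right, y down, z forward; pixel columns grow to the right and rows downward; lengths in m; the calibration is good to about 2 mm. The wrist camera is an equidistant fisheye: a pixel r from the principal point sees the ray r / f radians off the axis. A picture is of the moment at which its call begins: read the wrist's pose just before it. camera_model takes no time and is no camera call; for the wrist camera it gives the pose at the moment of the call.
- env.job_done(): hands the job in, once; it reports no verdict.
The state is a dict: "t": time; "qpos": joint angles; "dq": joint speeds; "tau": joint torques, N m; "position": TCP position; "ee_rot": TCP orientation; "contact_force": force on the tool from outside, world axes, zero at the start; "torque": the same for the moment, N m; "gripper_width": opening from 0.0 (shut) to 1.0 (fully open).
Only numpy, scipy, OpenCV 4.12 (cv2) and the standard library are available. Lean on these libraries where they do the work, as an engineer would, in place of code of your own. Each camera call takes 0.05 s, during which the arm holds its last target.

## Working session

There is one attempt and no reset: what is moved stays moved. The work goes in short steps, Python scripts to look and compute and a tool call to move; the robot and the scene stay as the last step left them, time stands still between calls to the robot, and variables do not carry over. Pictures are saved under pics/ and viewed, and the job is handed in when it is done.

Besides the shell and the picture viewer there is one more tool, called after ">>>" in YAML: its name, and indented under it one key for each argument. play_rows: Moves the arm, as the interface text tells. Its arguments: {"type":"object","properties":{"increments":{"type":"array","items":{"type":"object","properties":{"travel":{"type":"array","items":{"type":"number"}},"rotation":{"type":"array","items":{"type":"number"}},"gripper":{"type":"number"}}}}},"required":["increments"]}

```bash
ls; mkdir -p pics; cat > h.py <<'E'
import numpy as np, cv2
from rig import env
def cap(n,f):
    p,d=env.capture(n); cv2.imwrite(f'pics/{f}.png',p[:,:,::-1]); np.save(f'pics/{f}.npy',d); return p,d
E
python3 - <<'E'
from h import *
s=env.state(); print(s['t'],s['position'],s['ee_rot'],s['gripper_width'])
cap('scene','s0'); cap('top','t0')
for n in('scene','top'): print(env.camera_model(n))
E
```

```text
pics
0.0 [ 0.16407477 -0.60236402  0.20153342] [-3.11180801e+00 -4.16026408e-01  5.55171420e-05] 0.9943627830363645
{'vfov': 55.829819952966325, 'cx': 313.1701156879738, 'cy': 205.36839780452706, 'R': array([[ 0.87033179,  0.49239269,  0.00848627],
       [ 0.28069416, -0.48183637, -0.83008705],
       [-0.4046398 ,  0.72483319, -0.55756926]]), 't': array([-0.46393833, -0.08800489,  1.48291099])}
{'vfov': 56.244229236511416, 'cx': 320.3555105132625, 'cy': 198.8581416570447, 'R': array([[-0.02626895, -0.99962019, -0.00833204],
       [-0.99694781,  0.02680989, -0.07332328],
       [ 0.07351881,  0.00638049, -0.99727342]]), 't': array([0.02691256, 0.52557045, 1.06006545])}
```

View pics/s0.png

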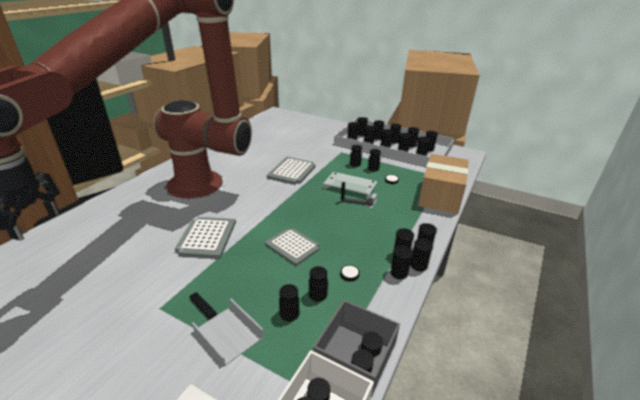

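View pics/t0.png

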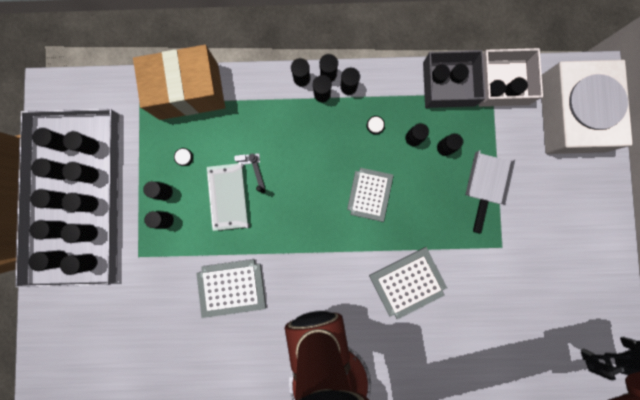

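```bash
cat >> h.py <<'E'
def cm(n):
    m=env.camera_model(n); f=200/np.tan(np.radians(m['vfov'])/2); return m,f
def w(n,u,v,z=0.,m=None):
    m,f=cm(n) if m is None else m
    R,t=np.array(m['R']),np.array(m['t'])
    d=R.T@np.array([(u-m['cx'])/f,(v-m['cy'])/f,1]); c=-R.T@t
    return c+d*(z-c[2])/d[2]
def px(n,X):
    m,f=cm(n); p=np.array(m['R'])@X+m['t']; return np.array([m['cx']+f*p[0]/p[2],m['cy']+f*p[1]/p[2]])
E
python3 - <<'E'
from h import *
p=cv2.imread('pics/t0.png')
def crop(x,y,W,H,k,f): cv2.imwrite(f'pics/{f}.png',cv2.resize(p[y:y+H,x:x+W],None,fx=k,fy=k,interpolation=cv2.INTER_CUBIC))
crop(190,140,100,100,6,'c1'); crop(335,155,75,75,8,'c2'); crop(190,240,270,85,2.9,'c3')
E
```

```text
(no output)
```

View pics/c1.png

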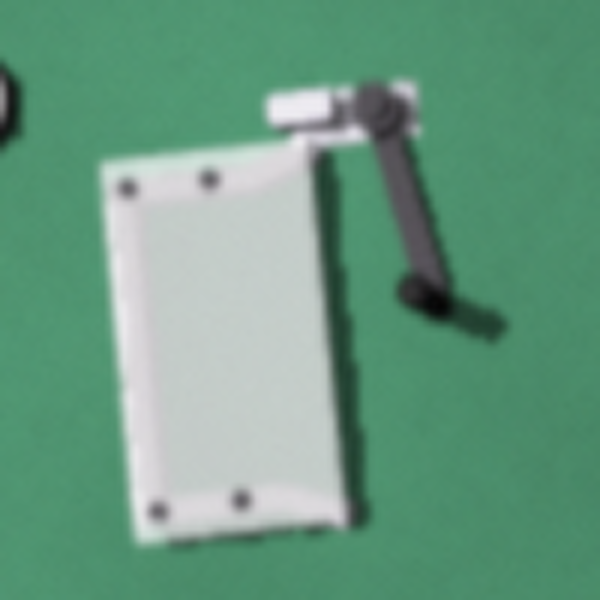

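View pics/c2.png

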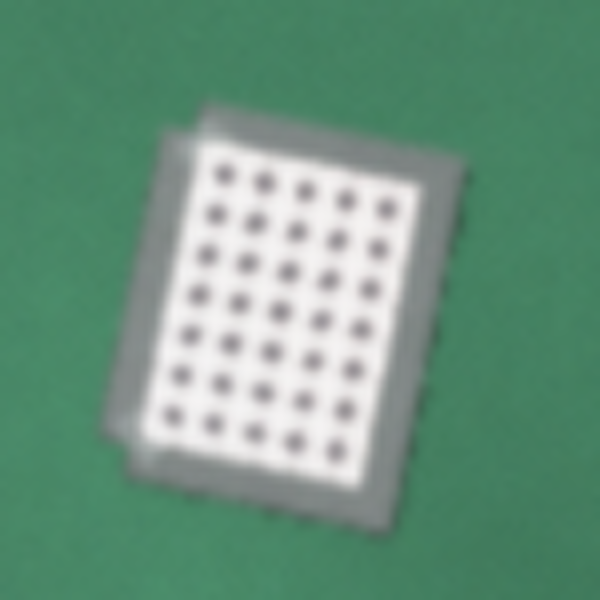

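View pics/c3.png

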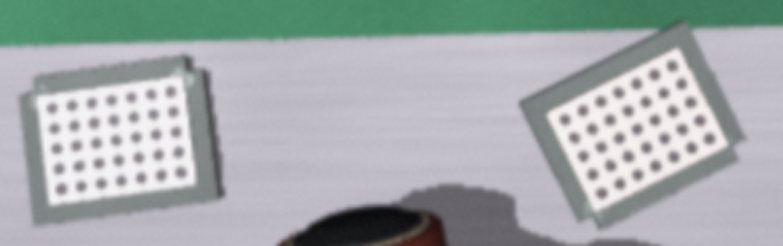

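```bash
python3 - <<'E'
from h import *
M=cm('top')
def c(pts,x0,y0,k,z): return np.array([w('top',x0+(x+.5)/k-.5,y0+(y+.5)/k-.5,z,M) for x,y in pts])
def rect(P): return np.linalg.norm(np.roll(P,-1,0)-P,axis=1).round(4)
F=c([(200,140),(422,185),(365,488),(143,440)],335,155,8,.014)
print('green face',rect(F),F.mean(0),F[:,:2])
ax=(F[0]+F[3]-F[1]-F[2])/2; print('yaw +x',np.degrees(np.arctan2(ax[1],ax[0])))
E_=c([(205,100),(467,155),(393,532),(125,482)],335,155,8,.012) 
print('edges',E_[:,:2],rect(E_))
for pts in ([(38,95),(184,78),(196,186),(50,207)],[(548,110),(682,48),(728,143),(601,211)]):
  G=c(pts,190,240,2.9,.014);print(rect(G),G.mean(0))
# holder top corners
H=c([(102,165),(308,147),(348,528),(138,545)],190,140,6,.025); print('holder',rect(H),H[:,:2])
print('pivot',c([(376,108)],190,140,6,.028),'post top',c([(412,291)],190,140,6,.08),'post base',c([(432,300)],190,140,6,.013))
p,d=cap('top','t1')
m,f=M
def pt(u,v):
  z=d[v,u]; return np.array(m['R']).T@(np.array([(u-m['cx'])/f*z,(v-m['cy'])/f*z,z])-m['t'])
for u,v in((371,195),(371,160),(228,197),(228,285),(408,284),(258,188),(375,125),(417,132),(450,143),(490,175)): print(u,v,pt(u,v).round(3))
E
```

```text
green face [0.0822 0.1122 0.0818 0.1113] [ 0.53777868 -0.1309323   0.014     ] [[ 0.60163851 -0.10321333]
 [ 0.58295063 -0.18322001]
 [ 0.47353871 -0.15836451]
 [ 0.49298685 -0.07893134]]
yaw +x 76.54829511035958
edges [[ 0.6165839  -0.10573768]
 [ 0.59374964 -0.2003641 ]
 [ 0.45745758 -0.16815619]
 [ 0.47805381 -0.07209016]] [0.0973 0.14   0.0982 0.1426]
[0.1452 0.1056 0.1446 0.1095] [0.27723641 0.27751704 0.014     ]
[0.1458 0.1018 0.1413 0.1097] [ 0.27750216 -0.23651237  0.014     ]
holder [0.0998 0.1846 0.1004 0.1839] [[0.62674819 0.33974432]
 [0.63276252 0.24011102]
 [0.44898578 0.22298666]
 [0.44353955 0.3232712 ]]
pivot [[0.65029678 0.20645908 0.028     ]] post top [[0.55569813 0.18137772 0.08      ]] post base [[0.55823301 0.18328911 0.013     ]]
371 195 [ 0.534 -0.134  0.014]
371 160 [ 0.639 -0.14  -0.001]
228 197 [0.538 0.278 0.026]
228 285 [0.288 0.282 0.018]
408 284 [ 0.277 -0.23   0.015]
258 188 [0.556 0.182 0.082]
375 125 [ 0.739 -0.153  0.017]
417 132 [ 0.697 -0.257  0.086]
450 143 [ 0.665 -0.346  0.083]
490 175 [ 0.584 -0.486  0.003]
```

The plate meant is the one on the green mat, centred at (371,195) px. Its face measures 82 x 112 mm, against 80 x 110 given. The other two, at (231,287) and (408,284), have faces of about 145 x 106 mm, so they are too big. The plate's cut corners point left, towards the holder. The latch is at about 0.2 rad now. I'm moving between plate and holder to look with the wrist camera.

>>> play_rows:
  increments:
    - {"travel": [3.2, -3.5, -0.3], "rotation": [0, 0, 0], "gripper": 3.6}
    - {"travel": [3.2, -3.5, -0.3], "rotation": [0, 0, 0], "gripper": 3.6}
    - {"travel": [3.2, -3.5, -0.3], "rotation": [0, 0, 0], "gripper": 3.6}
    - {"travel": [3.2, -3.5, -0.3], "rotation": [0, 0, 0], "gripper": 3.6}
    - {"travel": [3.2, -3.5, -0.3], "rotation": [0, 0, 0], "gripper": 3.6}

```text
t: 0.65
position: [0.273, -0.3902, 0.2175]
ee_rot: [-3.113, -0.415, -0.0]
contact_force: [-0.1, -0.5, -0.2]
gripper_width: 0.419
```

>>> play_rows:
  increments:
    - {"travel": [3.2, -3.5, -0.3], "rotation": [0, 0, 0], "gripper": 3.6}
    - {"travel": [3.2, -3.5, -0.3], "rotation": [0, 0, 0], "gripper": 3.6}
    - {"travel": [3.2, -3.5, -0.3], "rotation": [0, 0, 0], "gripper": 3.6}
    - {"travel": [3.2, -3.5, -0.3], "rotation": [0, 0, 0], "gripper": 3.6}
    - {"travel": [3.2, -3.5, -0.3], "rotation": [0, 0, 0], "gripper": 3.6}

```text
t: 1.15
position: [0.3813, -0.1794, 0.2328]
ee_rot: [3.114, 0.416, 0.001]
contact_force: [1.7, -0.2, 0.2]
gripper_width: 0.423
```

>>> play_rows:
  increments:
    - {"travel": [3.2, -3.5, -0.3], "rotation": [0, 0, 0], "gripper": 3.6}
    - {"travel": [3.2, -3.5, -0.3], "rotation": [0, 0, 0], "gripper": 3.6}
    - {"travel": [3.2, -3.5, -0.3], "rotation": [0, 0, 0], "gripper": 3.6}
    - {"travel": [3.2, -3.5, -0.3], "rotation": [0, 0, 0], "gripper": 3.6}
    - {"travel": [3.2, -3.5, -0.3], "rotation": [0, 0, 0], "gripper": 3.6}

```text
t: 1.65
position: [0.4898, 0.0317, 0.2478]
ee_rot: [3.114, 0.417, 0.0]
contact_force: [0.4, -1.0, 0.3]
gripper_width: 0.422
```

>>> play_rows:
  increments:
    - {"travel": [0, 0, 0], "rotation": [0, 0, 0], "gripper": 3.6}
    - {"travel": [0, 0, 0], "rotation": [0, 0, 0], "gripper": 3.6}

```text
t: 1.85
position: [0.4893, 0.0305, 0.2473]
ee_rot: [3.113, 0.42, -0.002]
contact_force: [0.2, 0.9, 0.4]
gripper_width: 0.422
```

```bash
python3 - <<'E'
from h import *
import pickle
s=env.state(); print(s['t'],s['position'],s['ee_rot'],s['gripper_width'])
pickle.dump(env.camera_model('wrist'),open('pics/w1.pkl','wb'))
cap('wrist','w1'); print(env.camera_model('wrist'))
E
```

```text
1.85 [0.48928287 0.03053853 0.2473405 ] [ 3.11319575e+00  4.20272012e-01 -1.92641260e-03] 0.42177731357396164
{'vfov': 65.70646984690485, 'cx': 319.972679633334, 'cy': 196.62740351907155, 'R': array([[ 0.26203371, -0.96505813, -0.00106875],
       [-0.92723876, -0.25207163,  0.27692629],
       [-0.26751937, -0.07157304, -0.96089057]]), 't': array([-0.09911476,  0.4133773 ,  0.5538383 ])}
```

View pics/w1.png

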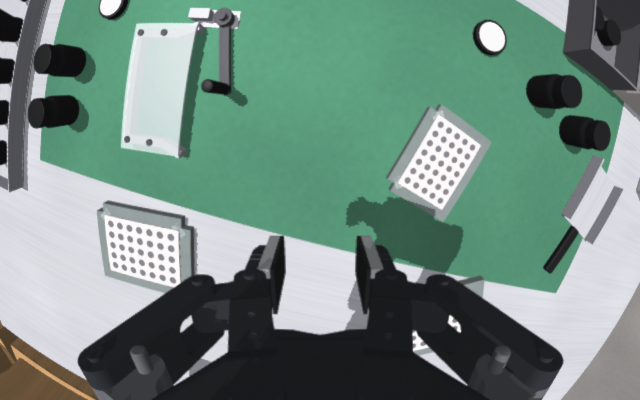

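```bash
cat >> h.py <<'E'
def ww(mod,u,v,z):
    f=200/np.tan(np.radians(mod['vfov'])/2); R,t=np.array(mod['R']),np.array(mod['t'])
    a=np.array([u-mod['cx'],v-mod['cy']]); r=np.hypot(*a); th=r/f
    d=R.T@np.r_[a/r*np.sin(th),np.cos(th)]; c=-R.T@t
    return c+d*(z-c[2])/d[2]
def crop(src,x,y,W,H,k,f):
    p=cv2.imread(f'pics/{src}.png'); cv2.imwrite(f'pics/{f}.png',cv2.resize(p[y:y+H,x:x+W],None,fx=k,fy=k,interpolation=cv2.INTER_CUBIC))
E
python3 - <<'E'
from h import *
crop('w1',110,0,140,100,5.5,'c4');crop('w1',110,90,140,80,5.5,'c4b'); crop('w1',380,95,120,130,4.5,'c5')
E
```

```text
(no output)
```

View pics/c4.png

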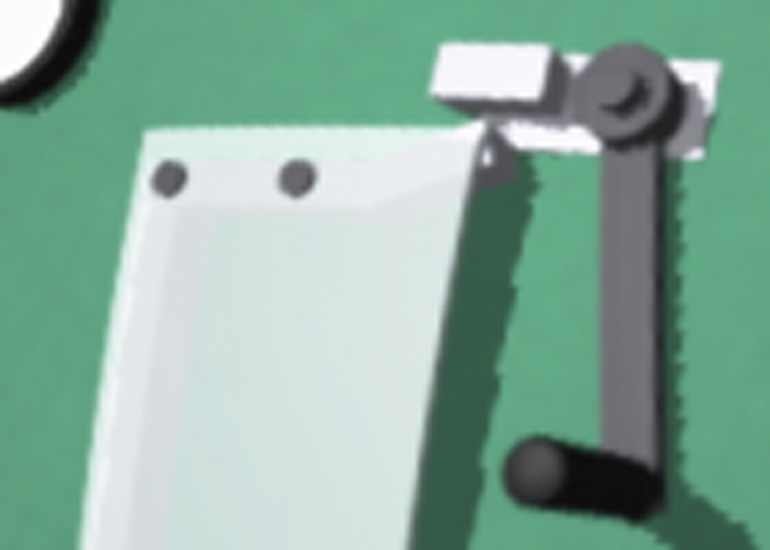

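View pics/c4b.png

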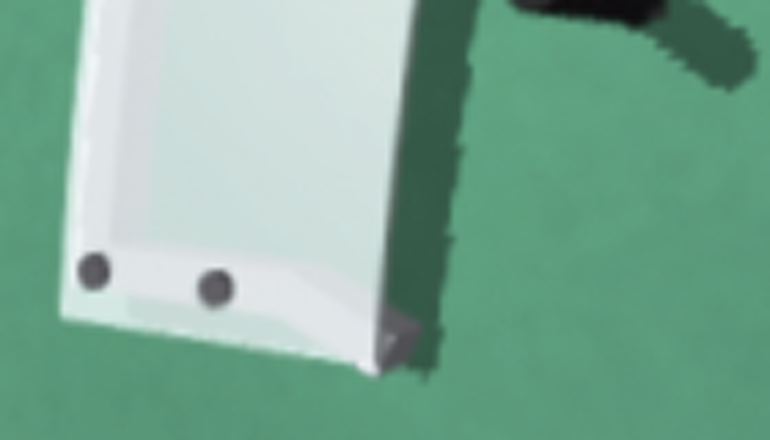

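View pics/c5.png

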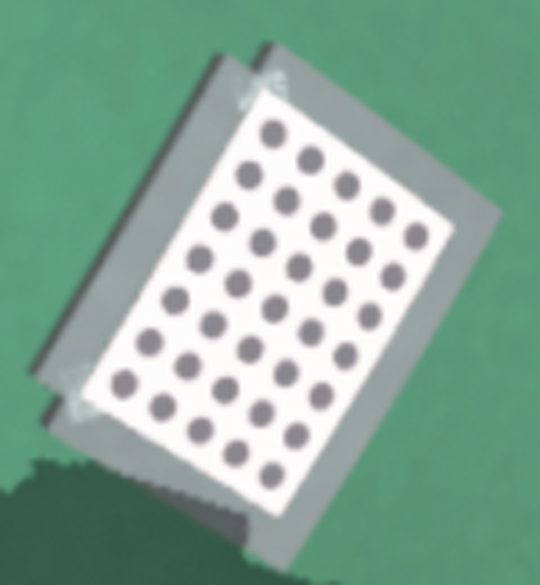

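```bash
python3 - <<'E'
from h import *
import pickle
m=pickle.load(open('pics/w1.pkl','rb'))
def c(pts,x0,y0,k,z): return np.array([ww(m,x0+(x+.5)/k-.5,y0+(y+.5)/k-.5,z) for x,y in pts])
def rect(P): return np.linalg.norm(np.roll(P,-1,0)-P,axis=1).round(4)
F=c([(266,90),(453,229),(280,516),(82,395)],380,95,4.5,.014)
ax=(F[0]+F[3]-F[1]-F[2])/2;ay=(F[3]+F[2]-F[0]-F[1])
print('face',rect(F),F.mean(0),np.degrees(np.arctan2(ax[1],ax[0])),np.degrees(np.arctan2(ay[1],ay[0]))-90)
H=np.vstack([c([(146,130),(487,122)],110,0,5.5,.025),c([(378,375),(60,318)],110,90,5.5,.025)])
print('H',rect(H),H[:,:2]); 
# fit rect
L=np.array([[102,-95],[0,-95],[0,95],[102,95]])/1e3
A=L-L.mean(0);B=H[:,:2]-H[:,:2].mean(0)
th=np.arctan2((A[:,0]*B[:,1]-A[:,1]*B[:,0]).sum(),(A*B).sum());R=np.array([[np.cos(th),-np.sin(th)],[np.sin(th),np.cos(th)]])
o=H[:,:2].mean(0)-R@L.mean(0);print('holder yaw',np.degrees(th),'o',o, 'res',(H[:,:2]-(L@R.T+o)).round(4).tolist())
print('pivot pred',o+R@[-.031,-.105],'meas',c([(625,92)],110,0,5.5,.028))
print('post',c([(535,472)],110,0,5.5,.08))
E
```

```text
face [0.0792 0.1089 0.0804 0.1094] [ 0.53618668 -0.13057733  0.014     ] 75.8265128868367 75.99956184558343
H [0.1017 0.1878 0.1016 0.1839] [[0.62669033 0.33946871]
 [0.6375731  0.23833673]
 [0.45050058 0.22231759]
 [0.44346854 0.32369154]]
holder yaw 94.94135029949402 o [0.54395107 0.23014319] res [[-0.0031, -0.0005], [-0.001, 0.0], [0.0012, 0.0004], [0.003, 0.0001]]
pivot pred [0.65123104 0.20830268] meas [[0.64915872 0.20378355 0.028     ]]
post [[0.55510995 0.18012882 0.08      ]]
```

>>> play_rows:
  increments:
    - {"travel": [2.6, -3.2, 1.0], "rotation": [0, 0, 0], "gripper": 3.6}
    - {"travel": [2.6, -3.2, 1.0], "rotation": [0, 0, 0], "gripper": 3.6}
    - {"travel": [2.6, -3.2, 1.0], "rotation": [0, 0, 0], "gripper": 3.6}
    - {"travel": [2.6, -3.1, 1.0], "rotation": [0, 0, 0], "gripper": 3.6}
    - {"travel": [0, 0, 3], "rotation": [0, 0, 0], "gripper": 3.6}

```text
t: 2.4
position: [0.5595, 0.1814, 0.1804]
ee_rot: [-3.112, -0.418, -0.011]
contact_force: [-0.2, -0.8, -0.5]
gripper_width: 0.429
```

```bash
python3 - <<'E'
from h import *
s=env.state(); print(s['t'],s['position'],s['ee_rot'],s['gripper_width'])
cap('wrist','w2')
E
```

```text
2.4 [0.55949705 0.18141286 0.18041629] [-3.11236246 -0.41774357 -0.0105883 ] 0.4288651618114155
```

View pics/w2.png

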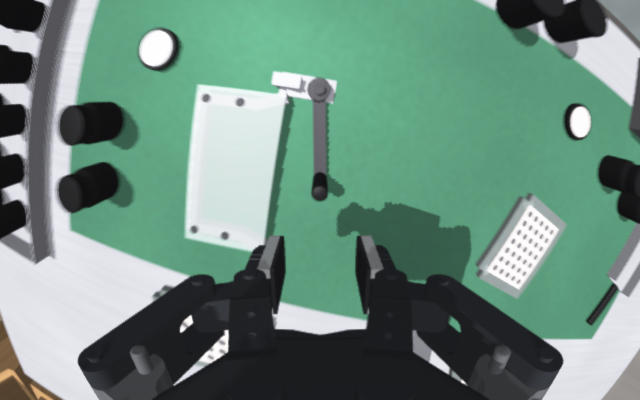

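The post is at (320,190), midway between the fingers (columns 270 and 370). Going down over it.

>>> play_rows:
  increments:
    - {"travel": [-0.3, 0, 3.5], "rotation": [0, 0, 0], "gripper": 3.6}
    - {"travel": [0, 0, 3.5], "rotation": [0, 0, 0], "gripper": 3.6}
    - {"travel": [0, 0, 3.5], "rotation": [0, 0, 0], "gripper": 3.6}
    - {"travel": [0, 0, 3.5], "rotation": [0, 0, 0], "gripper": 3.6}
    - {"travel": [0, 0, 0], "rotation": [0, 0, 0], "gripper": 3.6}

```text
t: 2.95
position: [0.5486, 0.1758, 0.0322]
ee_rot: [3.114, 0.412, -0.018]
contact_force: [0.0, -0.2, -0.4]
gripper_width: 0.423
```

```bash
python3 - <<'E'
from h import *
s=env.state(); print(s['t'],s['position'],s['ee_rot'],s['gripper_width'])
cap('wrist','w3')
# tool-frame step for arc about pivot, opening dphi per row
p=np.array([.650,.2075])
q=s['position'][:2]; from scipy.spatial.transform import Rotation as Ro
R=Ro.from_rotvec(s['ee_rot']).as_matrix()
for d in (8,):
  a=np.radians(d);Z=np.array([[np.cos(a),-np.sin(a)],[np.sin(a),np.cos(a)]])
  dv=np.r_[p+Z@(q-p)-q,0]; print(d,R.T@dv*100, np.linalg.norm(q-p))
E
```

```text
2.95 [0.54855279 0.1758141  0.0322308 ] [ 3.11353492  0.41186569 -0.01847423] 0.4229593402194114
8 [ 0.16203992  1.47386628 -0.00289636] 0.10628044816038248
```

View pics/w3.png

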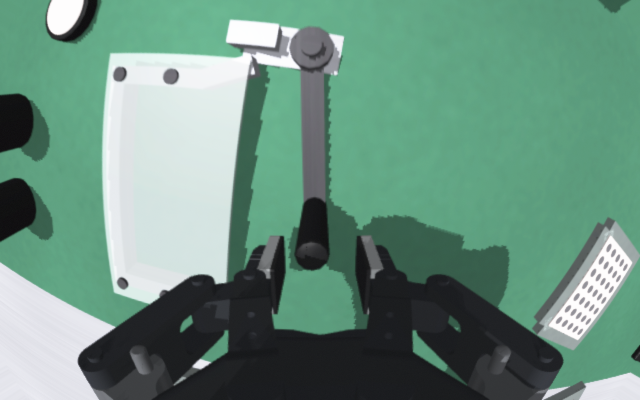

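>>> play_rows:
  increments:
    - {"travel": [0.5, 0, -0.5], "rotation": [0, 0, 0], "gripper": 3.6}
    - {"travel": [0.1, 1.4, 0], "rotation": [0, 0, -8], "gripper": 3.6}
    - {"travel": [0.1, 1.4, 0], "rotation": [0, 0, -8], "gripper": 3.6}
    - {"travel": [0.1, 1.4, 0], "rotation": [0, 0, -8], "gripper": 3.6}

```text
t: 3.4
position: [0.5806, 0.1426, 0.0473]
ee_rot: [2.956, 1.062, 0.01]
contact_force: [-0.1, 0.9, 0.0]
gripper_width: 0.428
```

```bash
python3 - <<'E'
from h import *
s=env.state(); print(s['t'],s['position'],s['ee_rot'],s['contact_force'])
q=s['position'][:2]-[.650,.2075]; print(np.hypot(*q),np.degrees(np.arctan2(q[1],q[0]))%360)
cap('wrist','w4')
E
```

```text
3.4 [0.58063883 0.1426472  0.04726067] [2.95554366 1.0621843  0.01015839] [-0.12451111  0.8616122   0.0029499 ]
0.09495714084650642 223.07610524597
```

View pics/w4.png

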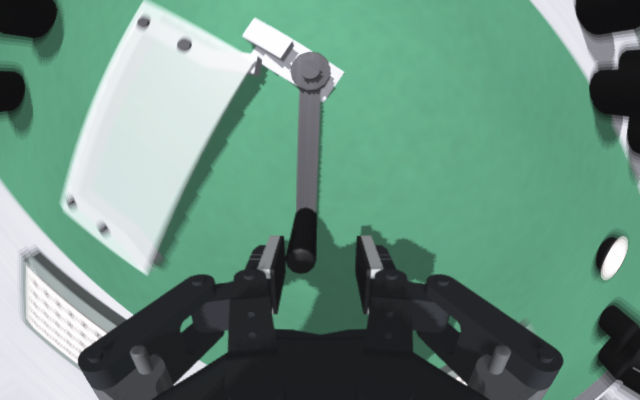

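The arm follows, with the post at (301,240) against the left finger. Carrying on.

>>> play_rows:
  increments:
    - {"travel": [0.1, 1.4, 0], "rotation": [0, 0, -8], "gripper": 3.6}
    - {"travel": [0.1, 1.4, 0], "rotation": [0, 0, -8], "gripper": 3.6}
    - {"travel": [0.1, 1.4, 0], "rotation": [0, 0, -8], "gripper": 3.6}
    - {"travel": [0.1, 1.4, 0], "rotation": [0, 0, -8], "gripper": 3.6}

```text
t: 3.85
position: [0.6255, 0.1112, 0.0463]
ee_rot: [2.55, 1.831, 0.006]
contact_force: [0.3, 1.0, 0.4]
gripper_width: 0.419
```

>>> play_rows:
  increments:
    - {"travel": [0.1, 1.4, 0], "rotation": [0, 0, -8], "gripper": 3.6}
    - {"travel": [0.1, 1.4, 0], "rotation": [0, 0, -8], "gripper": 3.6}
    - {"travel": [0.1, 1.4, 0], "rotation": [0, 0, -8], "gripper": 3.6}
    - {"travel": [0.1, 1.2, 0], "rotation": [0, 0, -8], "gripper": 3.6}
    - {"travel": [0, 0, 0], "rotation": [0, 0, 0], "gripper": 3.6}

```text
t: 4.35
position: [0.6796, 0.1086, 0.0462]
ee_rot: [1.951, 2.457, 0.006]
contact_force: [1.0, -0.3, 0.6]
gripper_width: 0.419
```

```bash
python3 - <<'E'
from h import *
s=env.state(); print(s['t'],s['position'],s['ee_rot'],s['contact_force'])
q=s['position'][:2]-[.650,.2075]; print(np.hypot(*q),np.degrees(np.arctan2(q[1],q[0]))%360)
cap('wrist','w5')
E
```

```text
4.35 [0.67955977 0.10859461 0.04623977] [1.9514389  2.45688695 0.00557798] [ 0.96826261 -0.29938931  0.61705248]
0.1032281765184302 286.6397833196405
```

View pics/w5.png

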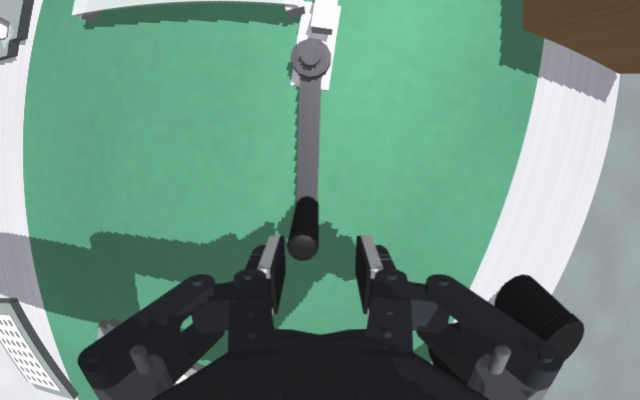

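The arm is wide open, lined up with its foot, at about 1.65 rad. Lifting off and going behind the plate.

>>> play_rows:
  increments:
    - {"travel": [0, 0, -4.6], "rotation": [0, 0, 0], "gripper": 3.6}
    - {"travel": [0, 0, -4.6], "rotation": [0, 0, 0], "gripper": 3.6}
    - {"travel": [0, 0, -4], "rotation": [0, 0, 6.7], "gripper": 7}
    - {"travel": [0, 0, 0], "rotation": [0, 0, 6.7], "gripper": 7}
    - {"travel": [0, 0, 0], "rotation": [0, 0, 6.7], "gripper": 7}

```text
t: 4.9
position: [0.6778, 0.1086, 0.1796]
ee_rot: [2.357, 2.071, 0.008]
contact_force: [0.0, -1.3, -1.4]
gripper_width: 0.818
```

>>> play_rows:
  increments:
    - {"travel": [0, 0, 0], "rotation": [0, 0, 6.7], "gripper": 7}
    - {"travel": [-4.4, -1, 0], "rotation": [0, 0, 0], "gripper": 7}
    - {"travel": [-4.4, -1, 0], "rotation": [0, 0, 0], "gripper": 7}
    - {"travel": [-4.4, -1, 0], "rotation": [0, 0, 0], "gripper": 7}
    - {"travel": [-4.4, -1, 0], "rotation": [0, 0, 0], "gripper": 7}

```text
t: 5.4
position: [0.5952, -0.0544, 0.1762]
ee_rot: [2.471, 1.938, 0.002]
contact_force: [0.7, 0.1, 0.1]
gripper_width: 0.819
```

>>> play_rows:
  increments:
    - {"travel": [-4.4, -1, 0], "rotation": [0, 0, 0], "gripper": 7}
    - {"travel": [-4.4, -1, 0], "rotation": [0, 0, 0], "gripper": 7}
    - {"travel": [-4.4, -1, 0], "rotation": [0, 0, 0], "gripper": 7}
    - {"travel": [-4.4, -1, 0], "rotation": [0, 0, 0], "gripper": 7}
    - {"travel": [0, 0, 0], "rotation": [0, 0, 0], "gripper": 7}

```text
t: 5.9
position: [0.514, -0.2189, 0.1762]
ee_rot: [2.476, 1.929, -0.001]
contact_force: [0.3, -0.5, -0.1]
gripper_width: 0.815
```

```bash
python3 - <<'E'
from h import *
import pickle
s=env.state(); print(s['t'],s['position'],s['ee_rot'],s['gripper_width'],np.degrees(2*np.arctan2(s['ee_rot'][1],s['ee_rot'][0])))
pickle.dump(env.camera_model('wrist'),open('pics/w6.pkl','wb'))
cap('wrist','w6')
E
```

```text
5.9 [ 0.51399899 -0.21888011  0.17618235] [ 2.47621812e+00  1.92934581e+00 -1.36330517e-03] 0.8148372668458849 75.84789139683383
```

View pics/w6.png

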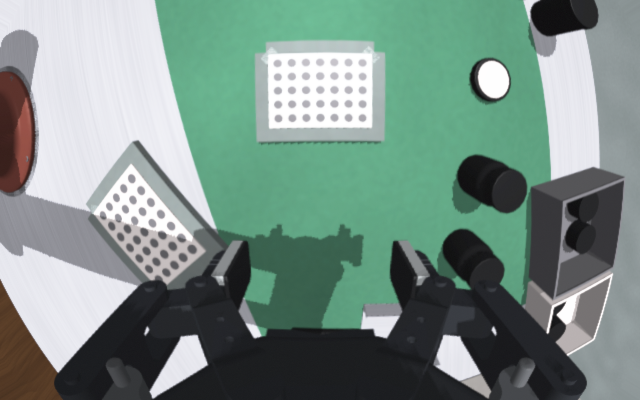

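The plate is straight ahead at (320,92), with its rear edge level at row 140. Going down behind it.

>>> play_rows:
  increments:
    - {"travel": [0, 0, 4], "rotation": [0, 0, 0], "gripper": 7}
    - {"travel": [0, 0, 4], "rotation": [0, 0, 0], "gripper": 7}
    - {"travel": [0, 0, 4], "rotation": [0, 0, 0], "gripper": 7}
    - {"travel": [0, 0, 3], "rotation": [0, 0, 0], "gripper": 7}
    - {"travel": [0, 0, 0], "rotation": [0, 0, 0], "gripper": 7}

```text
t: 6.45
position: [0.5128, -0.2115, 0.0201]
ee_rot: [-2.462, -1.937, 0.005]
contact_force: [0.1, 1.3, 0.1]
gripper_width: 0.82
```

>>> play_rows:
  increments:
    - {"travel": [0, 0, 0.8], "rotation": [0, 0, 0], "gripper": 7}
    - {"travel": [0, 0, 0.5], "rotation": [0, 0, 0], "gripper": 7}
    - {"travel": [0, 0, 0], "rotation": [0, 0, 0], "gripper": 7}

```text
t: 6.75
position: [0.5171, -0.2151, 0.013]
ee_rot: [2.467, 1.942, 0.001]
contact_force: [-0.3, 0.0, 0.1]
gripper_width: 0.823
```

>>> play_rows:
  increments:
    - {"travel": [0, 0, 0.3], "rotation": [0, 0, 0], "gripper": 7}
    - {"travel": [0, 0, 0], "rotation": [0, 0, 0], "gripper": 7}

```text
t: 6.95
position: [0.5166, -0.2152, 0.0094]
ee_rot: [2.468, 1.942, 0.001]
contact_force: [-0.4, -0.1, 0.1]
gripper_width: 0.819
```

>>> play_rows:
  increments:
    - {"travel": [0, 0, 0.4], "rotation": [0, 0, 0], "gripper": 7}
    - {"travel": [0, 0, 0], "rotation": [0, 0, 0], "gripper": 7}

```text
t: 7.15
position: [0.5159, -0.2148, 0.0044]
ee_rot: [-2.468, -1.943, 0.0]
contact_force: [0.6, -0.7, 0.1]
gripper_width: 0.818
```

>>> play_rows:
  increments:
    - {"travel": [0, 0, 0.3], "rotation": [0, 0, 0], "gripper": 7}
    - {"travel": [0, 0, 0], "rotation": [0, 0, 0], "gripper": 7}

```text
t: 7.35
position: [0.5158, -0.2148, 0.0013]
ee_rot: [-2.468, -1.943, 0.0]
contact_force: [-1.2, 1.1, 0.3]
gripper_width: 0.822
```

>>> play_rows:
  increments:
    - {"travel": [0, 0, 0.3], "rotation": [0, 0, 0], "gripper": 7}
    - {"travel": [0, 0, 0], "rotation": [0, 0, 0], "gripper": 7}

```text
t: 7.55
position: [0.5159, -0.2147, -0.0017]
ee_rot: [-2.468, -1.943, 0.0]
contact_force: [0.2, -0.5, 0.1]
gripper_width: 0.82
```

>>> play_rows:
  increments:
    - {"travel": [0, 0, 0.2], "rotation": [0, 0, 0], "gripper": 7}
    - {"travel": [0, 0, 0], "rotation": [0, 0, 0], "gripper": 7}

```text
t: 7.75
position: [0.516, -0.2148, -0.0035]
ee_rot: [-2.468, -1.943, 0.0]
contact_force: [0.4, 0.5, -0.1]
gripper_width: 0.819
```

>>> play_rows:
  increments:
    - {"travel": [0, 0, 0.2], "rotation": [0, 0, 0], "gripper": 7}
    - {"travel": [0, 0, 0], "rotation": [0, 0, 0], "gripper": 7}

```text
t: 7.95
position: [0.516, -0.2148, -0.0055]
ee_rot: [-2.468, -1.943, 0.0]
contact_force: [0.3, -0.4, 0.1]
gripper_width: 0.819
```

```bash
python3 - <<'E'
from h import *
import pickle
s=env.state(); print(s['t'],s['position'],s['ee_rot'],s['gripper_width'],np.degrees(2*np.arctan2(s['ee_rot'][1],s['ee_rot'][0])))
pickle.dump(env.camera_model('wrist'),open('pics/w7.pkl','wb'))
cap('wrist','w7')
E
```

```text
7.95 [ 0.51601866 -0.21480754 -0.00546906] [-2.46802843e+00 -1.94318533e+00  2.32540678e-04] 0.8193334316486622 -283.57022926929073
```

View pics/w7.png

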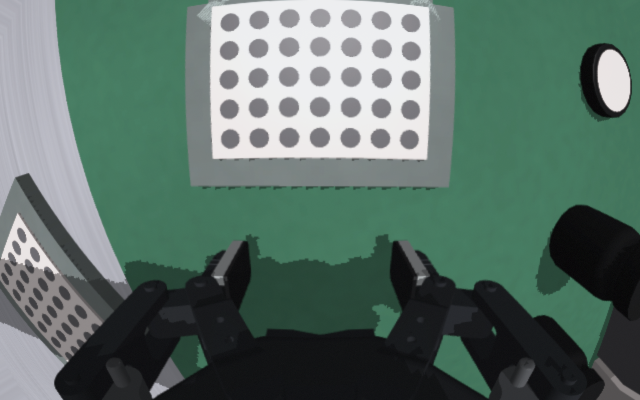

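The fingers straddle the middle of the plate's rear edge (row 187), square to it. Pushing.

>>> play_rows:
  increments:
    - {"travel": [0.6, 0, 0], "rotation": [0, 0, 0], "gripper": 7}
    - {"travel": [0.6, 0, 0], "rotation": [0, 0, 0], "gripper": 7}
    - {"travel": [0.5, 0, 0], "rotation": [0, 0, 0], "gripper": 7}
    - {"travel": [0.5, 0, 0], "rotation": [0, 0, 0], "gripper": 7}
    - {"travel": [0.5, 0, 0], "rotation": [0, 0, 0], "gripper": 7}

```text
t: 8.5
position: [0.5226, -0.1881, -0.0052]
ee_rot: [2.468, 1.944, 0.0]
contact_force: [-0.6, -0.6, -0.5]
gripper_width: 0.817
```

>>> play_rows:
  increments:
    - {"travel": [0.7, 0, 0], "rotation": [0, 0, 0], "gripper": 7}
    - {"travel": [0.8, 0, 0], "rotation": [0, 0, 0], "gripper": 7}
    - {"travel": [0.8, 0, 0], "rotation": [0, 0, 0], "gripper": 7}

```text
t: 8.8
position: [0.5281, -0.1656, -0.0052]
ee_rot: [-2.468, -1.943, -0.0]
contact_force: [0.1, 0.1, -0.7]
gripper_width: 0.82
```

```bash
python3 - <<'E'
from h import *
import pickle
s=env.state(); print(s['t'],s['position'],s['ee_rot'],s['contact_force'],np.degrees(2*np.arctan2(s['ee_rot'][1],s['ee_rot'][0]))%360)
pickle.dump(env.camera_model('wrist'),open('pics/w8.pkl','wb'))
cap('wrist','w8')
E
```

```text
8.8 [ 0.52805717 -0.16562338 -0.00519217] [-2.46833079e+00 -1.94341676e+00 -7.00621426e-05] [ 0.14184383  0.09027018 -0.73673497] 76.4295809209454
```

View pics/w8.png

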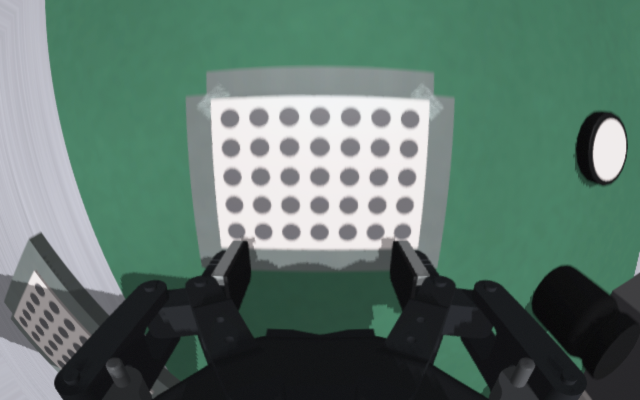

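```bash
python3 - <<'E'
from h import *
import pickle
crop('w8',185,190,270,110,2.9,'c8')
m=pickle.load(open('pics/w8.pkl','rb'))
for uv in((211,98),(429,98),(320,98),(320,248)): print(uv,ww(m,*uv,.014))
print('rear edge',ww(m,320,271,.012),ww(m,320,271,.0))
m7=pickle.load(open('pics/w7.pkl','rb')); print('before: rear',ww(m7,320,186,.012),'face rear',ww(m7,320,158,.014))
d=np.load('pics/w8.npy'); print(d[255,215:255:4],d[262,230:420:20])
E
```

```text
(211, 98) [ 0.49398721 -0.0767473   0.014     ]
(429, 98) [ 0.59996163 -0.10247507  0.014     ]
(320, 98) [ 0.54650421 -0.09160574  0.014     ]
(320, 248) [ 0.52810336 -0.16741401  0.014     ]
rear edge [ 0.52446011 -0.18241865  0.012     ] [ 0.52283737 -0.18906911  0.        ]
before: rear [ 0.52404687 -0.18370564  0.012     ] face rear [ 0.52751761 -0.16941752  0.014     ]
[0.13517235 0.13549717 0.12604906 0.12646732 0.12729976 0.12800926
 0.12887408 0.13476339 0.14548126 0.16923688] [0.12100969 0.14962378 0.16969757 0.17046599 0.16983595 0.17131938
 0.1707704  0.17040598 0.14945623 0.12039135]
```

View pics/c8.png

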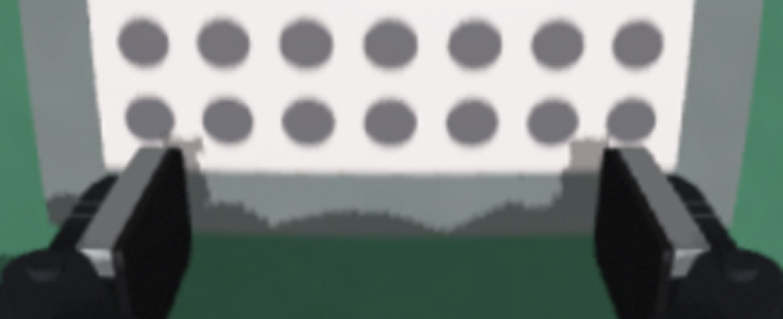

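The plate hasn't moved and the fingers are above its border, so the open tips sit higher than I assumed. Backing out the same way before anything touches.

>>> play_rows:
  increments:
    - {"travel": [-1, 0, -0.2], "rotation": [0, 0, 0], "gripper": 7}
    - {"travel": [-1.2, 0, 0], "rotation": [0, 0, 0], "gripper": 7}
    - {"travel": [-1.2, 0, 0], "rotation": [0, 0, 0], "gripper": 7}
    - {"travel": [-1.8, 0, 0.2], "rotation": [0, 0, 0], "gripper": 7}
    - {"travel": [0, 0, 0], "rotation": [0, 0, 0], "gripper": 7}

```text
t: 9.35
position: [0.5151, -0.2196, -0.0051]
ee_rot: [2.471, 1.939, -0.001]
contact_force: [-0.2, 0.4, 0.1]
gripper_width: 0.823
```

```bash
python3 - <<'E'
from h import *
import pickle
s=env.state(); print(s['position'],s['contact_force'])
m=pickle.load(open('pics/w8.pkl','rb'));d=np.load('pics/w8.npy')
f=200/np.tan(np.radians(m['vfov'])/2); R,t=np.array(m['R']),np.array(m['t'])
vs,us=np.mgrid[225:300,205:260]
a=np.stack([us-m['cx'],vs-m['cy']],-1); r=np.hypot(a[...,0],a[...,1]); th=r/f
ray=np.dstack([a/r[...,None]*np.tan(th)[...,None],np.ones_like(r)])
X=(ray*d[225:300,205:260,None]-t)@R
for v in range(0,75,6): print(v+225,[(round(X[v,u,2]*1000)) for u in range(0,55,4)])
T=np.array([.52805717,-.16562338]);h=np.radians(76.43);F=(X[...,:2]-T)@[np.cos(h),np.sin(h)]
print('fwd mm');
for v in range(0,75,6): print(v+225,[(round(F[v,u]*1000)) for u in range(0,55,4)])
E
```

```text
[ 0.51509337 -0.21955529 -0.00513953] [-0.20717418  0.42645136  0.05761427]
225 [12, 11, 11, 11, 14, 12, 13, 14, 14, 14, 13, 13, 13, 13]
231 [11, 10, 11, 12, 14, 13, 13, 12, 13, 14, 14, 13, 14, 14]
237 [12, 11, 11, 12, 13, 13, 13, 14, 14, 14, 13, 14, 165, 13]
243 [11, 10, 10, 12, 15, 14, 13, 38, 39, 37, 37, 14, 14, 14]
249 [12, 10, 13, 12, 11, 11, 43, 43, 43, 43, 36, 11, 11, 12]
255 [11, 11, 12, 42, 43, 51, 50, 49, 49, 45, 39, 31, 11, 11]
261 [10, 11, 49, 49, 55, 55, 56, 55, 51, 46, 38, 32, 11, 11]
267 [12, 53, 54, 61, 61, 60, 60, 59, 54, 46, 39, 34, 13, 12]
273 [60, 60, 65, 66, 65, 67, 64, 58, 54, 47, 42, 34, -1, 0]
279 [74, 71, 72, 69, 69, 68, 65, 62, 55, 48, 43, 35, 0, 0]
285 [76, 77, 75, 75, 68, 68, 67, 61, 57, 50, 43, 1, 1, -1]
291 [80, 80, 79, 80, 80, 68, 67, 63, 58, 52, 45, 0, 0, 1]
297 [83, 84, 83, 83, 83, 83, 66, 64, 60, 52, 0, 0, 0, 0]
fwd mm
225 [10, 10, 10, 10, 11, 10, 11, 11, 11, 11, 11, 11, 11, 11]
231 [6, 6, 6, 6, 8, 7, 7, 7, 7, 8, 8, 7, 8, 8]
237 [3, 3, 3, 3, 4, 4, 4, 4, 4, 4, 4, 4, 70, 4]
243 [-1, -2, -1, -1, 1, 0, 0, 11, 12, 11, 11, 1, 1, 1]
249 [-5, -5, -4, -5, -5, -5, 11, 11, 11, 11, 8, -4, -4, -4]
255 [-9, -9, -9, 7, 8, 12, 11, 11, 11, 9, 6, 2, -8, -8]
261 [-14, -13, 8, 8, 11, 11, 12, 11, 9, 7, 3, -1, -12, -12]
267 [-17, 7, 7, 12, 12, 11, 11, 10, 8, 4, 0, -3, -15, -15]
273 [8, 8, 11, 12, 11, 12, 11, 7, 5, 1, -2, -6, -27, -26]
279 [14, 12, 12, 11, 11, 10, 9, 6, 2, -1, -4, -9, -31, -31]
285 [12, 13, 12, 12, 7, 8, 7, 3, 1, -4, -8, -35, -35, -36]
291 [12, 12, 12, 12, 13, 5, 4, 1, -1, -6, -10, -40, -40, -39]
297 [12, 13, 12, 12, 12, 12, 1, -1, -3, -9, -45, -45, -45, -44]
```

```bash
python3 - <<'E'
from h import *
import pickle
m=pickle.load(open('pics/w8.pkl','rb'));d=np.load('pics/w8.npy')
f=200/np.tan(np.radians(m['vfov'])/2); R,t=np.array(m['R']),np.array(m['t'])
T=np.array([.52805717,-.16562338,-.0052]);h=np.radians(76.43);A=np.array([[np.cos(h),np.sin(h),0],[np.sin(h),-np.cos(h),0],[0,0,1]])
print('cam fwd,right,up rel TCP',A@(-R.T@t-T)*1000, 'axis',A@R[2])
def P(u,v):
  a=np.array([u-m['cx'],v-m['cy']]);r=np.hypot(*a);th=r/f
  return (A@((np.r_[a/r*np.tan(th),1]*d[v,u]-t)@R-T)*1000).round(0)
for v,u in((243,236),(245,245),(250,247),(255,247),(262,246),(270,245),(280,244),(290,242),(300,240),(306,236),(245,395),(262,396),(275,399)): print(v,u,P(u,v))
E
python3 - <<'E'
from h import *
import sys; sys.path
crop('w8',180,220,140,120,5,'c9')
E
```

```text
cam fwd,right,up rel TCP [ 70.20341993   0.66139522 170.36308437] axis [-0.27470101 -0.00110428 -0.96152906]
243 236 [ 12. -38.  43.]
245 245 [ 10. -34.  42.]
250 247 [  6. -35.  38.]
255 247 [  3. -35.  38.]
262 246 [  1. -35.  42.]
270 245 [ -1. -35.  46.]
280 244 [ -4. -34.  51.]
290 242 [ -6. -35.  55.]
300 240 [ -9. -35.  60.]
306 236 [ -6. -34.  68.]
245 395 [10. 35. 43.]
262 396 [ 3. 36. 46.]
275 399 [ 1. 35. 54.]
```

View pics/c9.png

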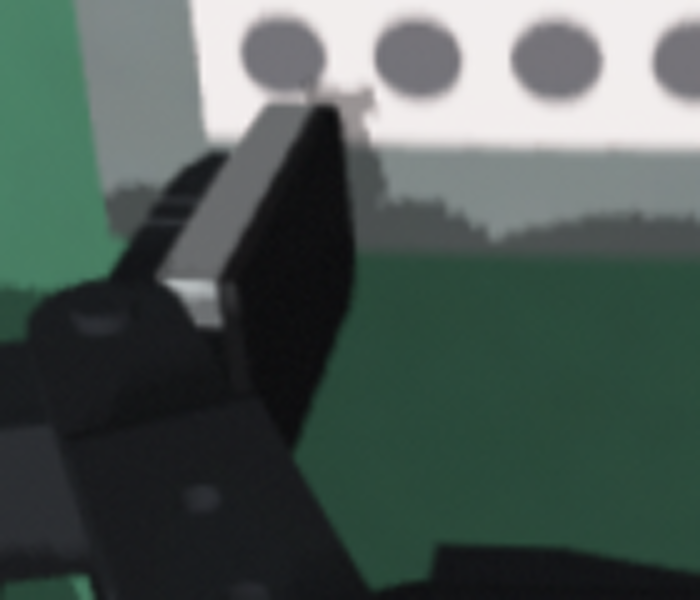

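>>> play_rows:
  increments:
    - {"travel": [0, 0, -3], "rotation": [0, 0, 0], "gripper": 3.5}
    - {"travel": [0, 0, -3], "rotation": [0, 0, 0], "gripper": 3.5}
    - {"travel": [0, 0, 0], "rotation": [0, 0, 0], "gripper": 3.5}
    - {"travel": [0, 0, 0], "rotation": [0, 0, 0], "gripper": 3.5}

```text
t: 9.75
position: [0.5162, -0.2175, 0.0557]
ee_rot: [2.468, 1.942, 0.001]
contact_force: [-0.6, -0.5, -1.3]
gripper_width: 0.41
```

```bash
cat > tip.py <<'E'
from h import *
import sys
from scipy.spatial.transform import Rotation as Ro
def P(n):
  s=env.state(); m=env.camera_model('wrist'); p,d=cap('wrist',n)
  T=np.array(s['position']);A=Ro.from_rotvec(s['ee_rot']).as_matrix().T
  f=200/np.tan(np.radians(m['vfov'])/2); R,t=np.array(m['R']),np.array(m['t'])
  vs,us=np.mgrid[0:400,0:640]
  a=np.stack([us-m['cx'],vs-m['cy']],-1); r=np.hypot(a[...,0],a[...,1])+1e-9; th=r/f
  ray=np.dstack([a/r[...,None]*np.tan(th)[...,None],np.ones_like(r)])
  X=(ray*d[...,None]-t)@R
  return s,X,(X-T)@A.T*1000
if __name__=='__main__':
  s,X,Y=P(sys.argv[1]); print(s['t'],s['position'],s['gripper_width'],env.grasp_offset)
  # finger points: |y|<60, z above -200..: tool coords, z down; show lowest points with world z>25mm, |x|<14
  M=(X[...,2]>.03)&(abs(Y[...,0])<14)&(abs(Y[...,1])<65)
  pts=Y[M]; o=np.argsort(-pts[:,2]); 
  vu=np.argwhere(M)[o]
  for i in range(0,200,10): print(vu[i],pts[o[i]].round(0))
E
python3 tip.py w9
```

```text
9.75 [ 0.51617856 -0.21751738  0.05571708] 0.41013218285075953 0.0187
[257 286] [ -3. -17. -28.]
[265 354] [ -7.  18. -29.]
[260 286] [ -4. -17. -30.]
[270 354] [ -9.  18. -31.]
[237 356] [ 10.  18. -31.]
[246 284] [  5. -17. -31.]
[238 355] [  9.  18. -32.]
[250 284] [  3. -17. -32.]
[236 357] [ 11.  18. -32.]
[249 284] [  4. -17. -33.]
[254 285] [  1. -17. -33.]
[236 282] [ 11. -18. -33.]
[236 360] [ 11.  20. -33.]
[262 355] [ -3.  18. -34.]
[236 278] [ 12. -20. -34.]
[263 285] [ -3. -17. -35.]
[237 278] [ 11. -20. -35.]
[237 280] [ 11. -19. -35.]
[237 363] [ 12.  21. -35.]
[245 263] [  7. -27. -36.]
```

View pics/w9.png

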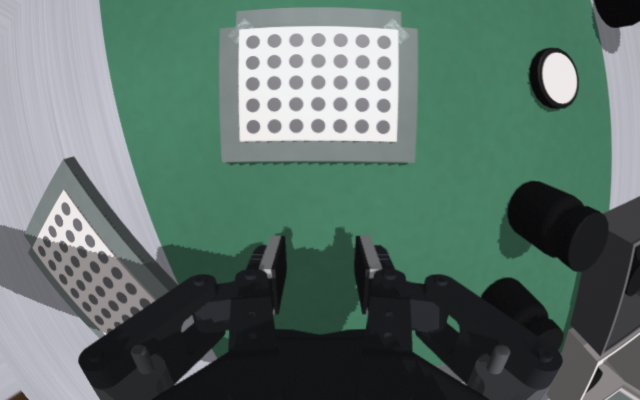

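The depth data puts the fingertips about 31 mm above the TCP at 3.5 cm opening and about 38 mm at 7 cm, so I need to go lower. I'll do it in small steps, watching the force.

>>> play_rows:
  increments:
    - {"travel": [0, 0, 3], "rotation": [0, 0, 0], "gripper": 7}
    - {"travel": [0, 0, 3], "rotation": [0, 0, 0], "gripper": 7}
    - {"travel": [0, 0, 1], "rotation": [0, 0, 0], "gripper": 7}
    - {"travel": [0, 0, 0], "rotation": [0, 0, 0], "gripper": 7}

```text
t: 10.2
position: [0.5131, -0.2154, -0.0184]
ee_rot: [-2.464, -1.939, 0.004]
contact_force: [0.1, -0.4, -0.4]
gripper_width: 0.821
```

>>> play_rows:
  increments:
    - {"travel": [0, 0, 0.4], "rotation": [0, 0, 0], "gripper": 7}
    - {"travel": [0, 0, 0.3], "rotation": [0, 0, 0], "gripper": 7}
    - {"travel": [0, 0, 0], "rotation": [0, 0, 0], "gripper": 7}

```text
t: 10.5
position: [0.5163, -0.2172, -0.0214]
ee_rot: [2.467, 1.943, 0.001]
contact_force: [0.5, 0.3, 0.5]
gripper_width: 0.819
```

```bash
sed -i 's/X\[...,2\]>.03/X[...,2]>.004/;s/abs(Y\[...,1\])<65)/(abs(abs(Y[...,1])-45)<20)\&(Y[...,2]<0)/' tip.py; python3 tip.py w10; python3 -c "
from h import *
crop('w10',160,150,320,180,2.5,'c10')"
```

```text
File "tip.py", line 16
    M=(X[...,2]>.004)&(abs(Y[...,0])<14)&((abs(abs(Y[...,1])-45)<20)&(Y[...,2]<0)
                                         ^
SyntaxError: '(' was never closed
[ WARN:0@0.514] global loadsave.cpp:275 findDecoder imread_('pics/w10.png'): can't open/read file: check file path/integrity
Traceback (most recent call last):
  File "h.py", line 20, in crop
    p=cv2.imread(f'pics/{src}.png'); cv2.imwrite(f'pics/{f}.png',cv2.resize(p[y:y+H,x:x+W],None,fx=k,fy=k,interpolation=cv2.INTER_CUBIC))
                                                                            ~^^^^^^^^^^^^^
TypeError: 'NoneType' object is not subscriptable
```

```bash
sed -i 's/(Y\[...,2\]<0)$/(Y[...,2]<0))/' tip.py; python3 tip.py w10|head -12; python3 -c "
from h import *
crop('w10',160,150,320,180,2.5,'c10')"
```

```text
10.5 [ 0.51626994 -0.21718784 -0.02144241] 0.8193470261306759 0.0187
[246 392] [  6.  36. -35.]
[262 250] [ -2. -34. -35.]
[250 392] [  5.  36. -36.]
[250 248] [  5. -35. -36.]
[269 250] [ -6. -35. -36.]
[274 250] [ -8. -35. -37.]
[273 250] [ -8. -35. -37.]
[261 249] [ -1. -34. -37.]
[275 390] [ -9.  36. -38.]
[241 393] [ 10.  35. -38.]
[258 249] [  1. -34. -38.]
```

View pics/c10.png

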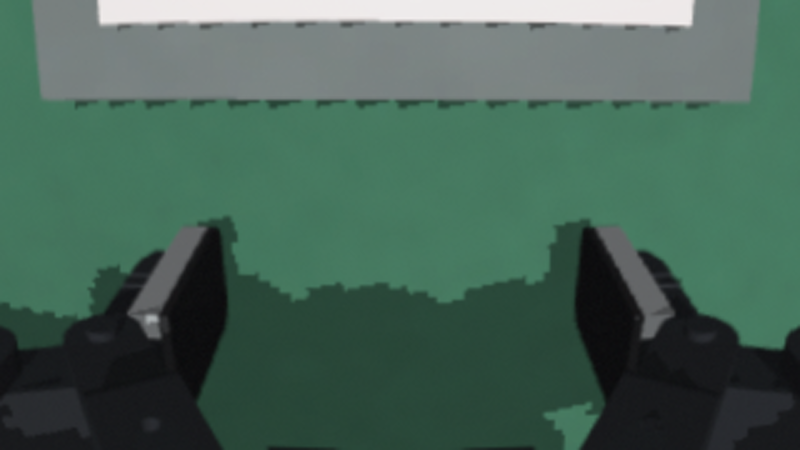

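The tips are still about 15 mm above the table. Lowering another 10 mm.

>>> play_rows:
  increments:
    - {"travel": [0, 0, 0.4], "rotation": [0, 0, 0], "gripper": 7}
    - {"travel": [0, 0, 0.3], "rotation": [0, 0, 0], "gripper": 7}
    - {"travel": [0, 0, 0], "rotation": [0, 0, 0], "gripper": 7}

```text
t: 10.85
position: [0.5153, -0.2166, -0.0297]
ee_rot: [-2.468, -1.943, 0.001]
contact_force: [-0.5, -0.4, 0.0]
gripper_width: 0.822
```

>>> play_rows:
  increments:
    - {"travel": [0, 0, 0.3], "rotation": [0, 0, 0], "gripper": 7}
    - {"travel": [0, 0, 0], "rotation": [0, 0, 0], "gripper": 7}

```text
t: 11.05
position: [0.5154, -0.2167, -0.0327]
ee_rot: [-2.468, -1.943, 0.0]
contact_force: [0.3, -0.2, -0.5]
gripper_width: 0.818
```

```bash
python3 tip.py w11|head -12; python3 -c "
from h import *
crop('w11',160,150,320,180,2.5,'c11')"
```

```text
11.05 [ 0.51540084 -0.2166728  -0.03265102] 0.8183752757709976 0.0187
[270 390] [ -6.  36. -37.]
[259 391] [  0.  35. -37.]
[241 247] [ 10. -34. -37.]
[275 390] [ -9.  36. -37.]
[254 391] [  3.  35. -38.]
[277 250] [-10. -35. -38.]
[275 249] [ -8. -35. -38.]
[255 393] [  3.  36. -39.]
[241 394] [ 11.  35. -39.]
[258 247] [  2. -35. -39.]
[244 394] [  9.  36. -39.]
```

View pics/c11.png

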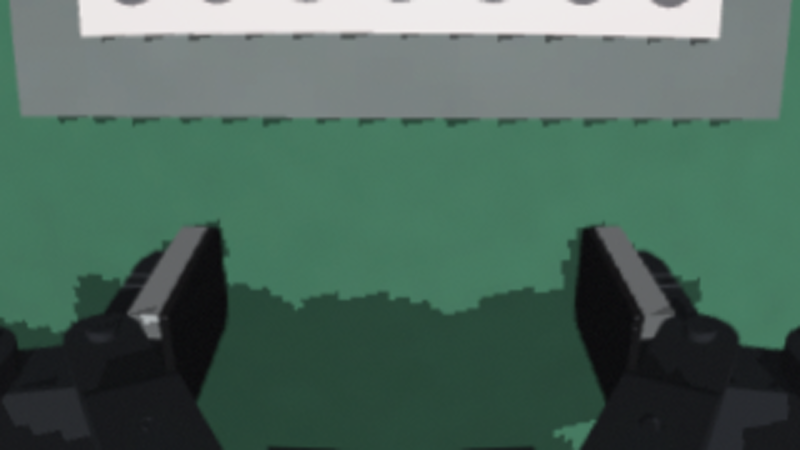

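The shadow now meets the tips, which are about 4-5 mm above the table. Approaching in small steps.

>>> play_rows:
  increments:
    - {"travel": [0.6, 0, 0], "rotation": [0, 0, 0], "gripper": 7}
    - {"travel": [0.6, 0, 0], "rotation": [0, 0, 0], "gripper": 7}
    - {"travel": [0.5, 0, 0], "rotation": [0, 0, 0], "gripper": 7}
    - {"travel": [0.5, 0, 0], "rotation": [0, 0, 0], "gripper": 7}
    - {"travel": [0.5, 0, 0], "rotation": [0, 0, 0], "gripper": 7}

```text
t: 11.6
position: [0.5221, -0.1908, -0.0321]
ee_rot: [2.467, 1.944, -0.002]
contact_force: [-0.4, -2.9, 0.2]
gripper_width: 0.821
```

>>> play_rows:
  increments:
    - {"travel": [0.5, 0, 0], "rotation": [0, 0, 0], "gripper": 7}
    - {"travel": [0.5, 0, 0], "rotation": [0, 0, 0], "gripper": 7}

```text
t: 11.8
position: [0.5244, -0.181, -0.0321]
ee_rot: [2.468, 1.943, -0.001]
contact_force: [0.3, -3.9, -0.2]
gripper_width: 0.82
```

```bash
python3 tip.py w12|head -4; python3 -c "
from h import *
crop('w12',160,90,320,210,2.5,'c12')"
```

```text
11.8 [ 0.52444175 -0.18095675 -0.032116  ] 0.8200501529826467 0.0187
[265 250] [ -4. -34. -36.]
[255 391] [  2.  35. -37.]
[272 250] [ -7. -35. -37.]
```

View pics/c12.png

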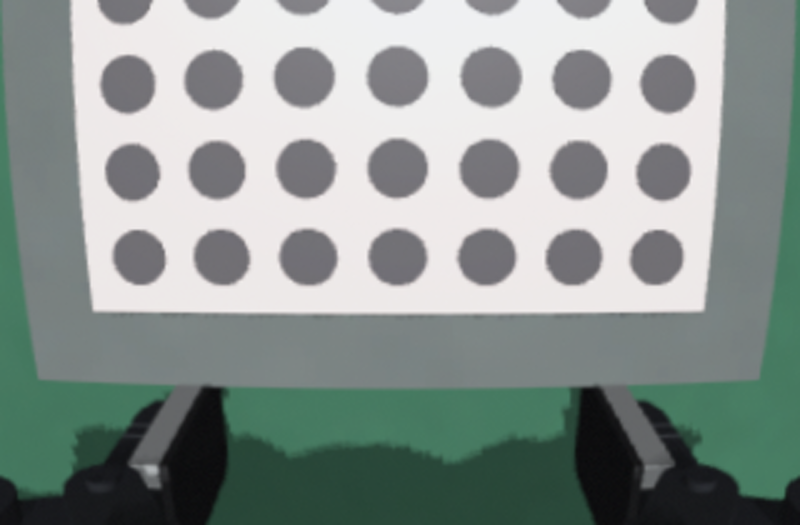

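Contact is made, both fingers flush on the bare rear edge, about 4 N. Pushing straight first, then curving into line with the holder.

>>> play_rows:
  increments:
    - {"travel": [0.7, 0, 0], "rotation": [0, 0, 0], "gripper": 7}
    - {"travel": [1, 0, 0], "rotation": [0, 0, 0], "gripper": 7}
    - {"travel": [1, 0, 0], "rotation": [0, 0, 0], "gripper": 7}
    - {"travel": [1, 0, 0], "rotation": [0, 0, 0], "gripper": 7}
    - {"travel": [1, 0, 0], "rotation": [0, 0, 0], "gripper": 7}

```text
t: 12.35
position: [0.5357, -0.1343, -0.0321]
ee_rot: [2.468, 1.944, -0.0]
contact_force: [-0.5, -4.3, -0.1]
gripper_width: 0.819
```

>>> play_rows:
  increments:
    - {"travel": [1, 0, 0], "rotation": [0, 0, 0], "gripper": 7}
    - {"travel": [1, 0, 0], "rotation": [0, 0, 0], "gripper": 7}
    - {"travel": [1, 0, 0], "rotation": [0, 0, 0], "gripper": 7}
    - {"travel": [1, 0, 0], "rotation": [0, 0, 0], "gripper": 7}
    - {"travel": [0.5, 0, 0], "rotation": [0, 0, 0], "gripper": 7}

```text
t: 12.85
position: [0.5462, -0.0905, -0.0321]
ee_rot: [-2.468, -1.944, 0.0]
contact_force: [-0.8, -5.8, -0.2]
gripper_width: 0.817
```

```bash
python3 tip.py w13|head -4; python3 -c "
from h import *
s=env.state();print(np.degrees(2*np.arctan2(s['ee_rot'][1],s['ee_rot'][0]))%360)"
```

```text
12.85 [ 0.54618262 -0.09052007 -0.03213295] 0.8169107742812436 0.0187
[266 390] [ -4.  35. -36.]
[272 390] [ -7.  36. -37.]
[250 248] [  5. -34. -37.]
76.46799639619849
```

View pics/w13.png

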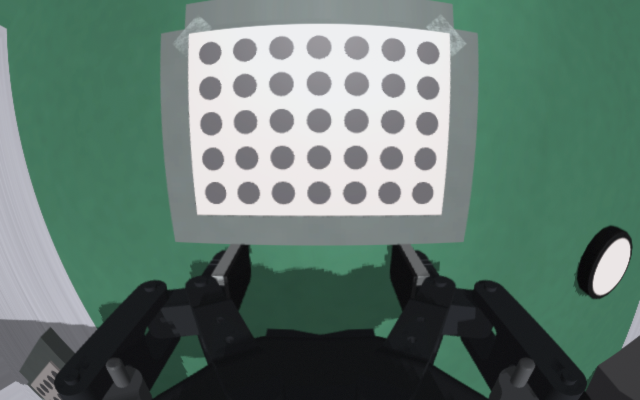

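Still square and centred. Now the arc, 15 rows.

>>> play_rows:
  increments:
    - {"travel": [1, 0, 0], "rotation": [0, 0, -1.24], "gripper": 7}
    - {"travel": [1, 0, 0], "rotation": [0, 0, -1.24], "gripper": 7}
    - {"travel": [1, 0, 0], "rotation": [0, 0, -1.24], "gripper": 7}
    - {"travel": [1, 0, 0], "rotation": [0, 0, -1.24], "gripper": 7}
    - {"travel": [1, 0, 0], "rotation": [0, 0, -1.24], "gripper": 7}

```text
t: 13.4
position: [0.5557, -0.0416, -0.0322]
ee_rot: [2.358, 2.076, -0.0]
contact_force: [-0.0, -4.3, 0.5]
gripper_width: 0.821
```

>>> play_rows:
  increments:
    - {"travel": [1, 0, 0], "rotation": [0, 0, -1.24], "gripper": 7}
    - {"travel": [1, 0, 0], "rotation": [0, 0, -1.24], "gripper": 7}
    - {"travel": [1, 0, 0], "rotation": [0, 0, -1.24], "gripper": 7}
    - {"travel": [1, 0, 0], "rotation": [0, 0, -1.24], "gripper": 7}
    - {"travel": [1, 0, 0], "rotation": [0, 0, -1.24], "gripper": 7}

```text
t: 13.9
position: [0.5599, 0.0082, -0.0322]
ee_rot: [2.242, 2.201, 0.0]
contact_force: [1.1, -4.8, 1.5]
gripper_width: 0.821
```

>>> play_rows:
  increments:
    - {"travel": [1, 0, 0], "rotation": [0, 0, -1.24], "gripper": 7}
    - {"travel": [1, 0, 0], "rotation": [0, 0, -1.24], "gripper": 7}
    - {"travel": [1, 0, 0], "rotation": [0, 0, -1.24], "gripper": 7}
    - {"travel": [1, 0, 0], "rotation": [0, 0, -1.24], "gripper": 7}
    - {"travel": [1, 0, 0], "rotation": [0, 0, -1.24], "gripper": 7}

```text
t: 14.4
position: [0.5587, 0.0582, -0.0322]
ee_rot: [2.12, 2.319, 0.0]
contact_force: [0.7, -5.3, 0.8]
gripper_width: 0.818
```

```bash
python3 tip.py w14|head -4; python3 -c "
from h import *
import pickle
s=env.state();print(s['position'],np.degrees(2*np.arctan2(s['ee_rot'][1],s['ee_rot'][0]))%360)
q=s['position'][:2]-np.array([.542,.2303]);print(q@[-.0872,.9962],q@[-.9962,-.0872])
pickle.dump(env.camera_model('wrist'),open('pics/w14.pkl','wb'))"
```

```text
14.4 [ 0.55867571  0.05815844 -0.03216501] 0.8183674964701724 0.0187
[268 390] [ -6.  36. -36.]
[250 391] [  5.  35. -37.]
[262 249] [ -2. -35. -37.]
[ 0.55823408  0.0598062  -0.03232458] 95.19058771808363
-0.17126153321238435 -0.001305330666572094
```

View pics/w14.png

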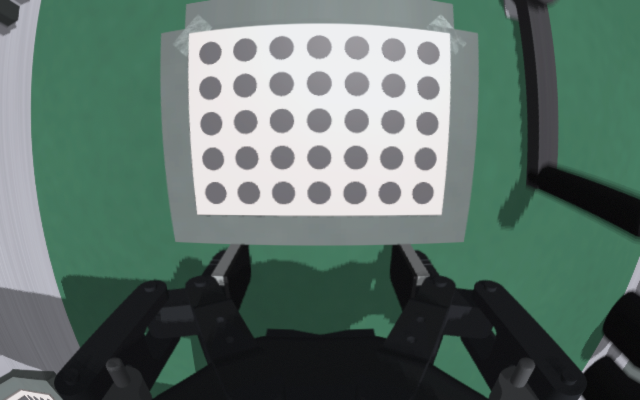

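The plate is aligned: tool yaw 95.2°, 1.3 mm off the slot's middle line. Pushing to just inside the mouth, then looking again.

>>> play_rows:
  increments:
    - {"travel": [1, 0, 0], "rotation": [0, 0, 0], "gripper": 7}
    - {"travel": [1, 0, 0], "rotation": [0, 0, 0], "gripper": 7}
    - {"travel": [1, 0, 0], "rotation": [0, 0, 0], "gripper": 7}
    - {"travel": [1, 0, 0], "rotation": [0, 0, 0], "gripper": 7}
    - {"travel": [1, 0, 0], "rotation": [0, 0, 0], "gripper": 7}

```text
t: 14.95
position: [0.554, 0.108, -0.0323]
ee_rot: [-2.122, -2.317, 0.001]
contact_force: [0.7, -4.1, -0.3]
gripper_width: 0.818
```

```bash
python3 tip.py w15|head -2; python3 -c "
from h import *
s=env.state();print(s['position'],s['contact_force'],np.degrees(2*np.arctan2(s['ee_rot'][1],s['ee_rot'][0]))%360)
cap('top','t2');cap('scene','s2');crop('t2',180,120,160,120,5,'ct2')"
```

```text
14.95 [ 0.55398728  0.10796299 -0.03234287] 0.8183654359219253 0.0187
[268 250] [ -5. -34. -36.]
[ 0.55374759  0.10964965 -0.03236549] [-0.70870607  0.69236044 -0.16985041] 95.05498698777728
```

View pics/ct2.png

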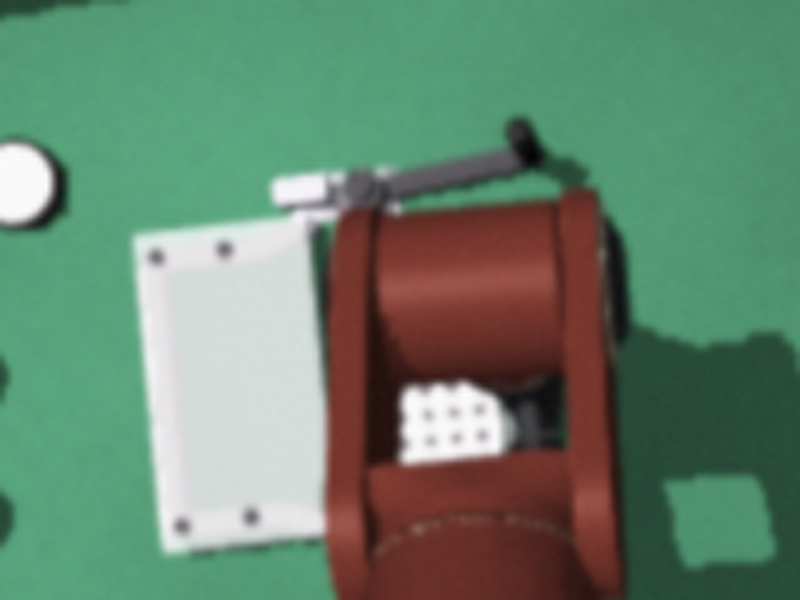

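View pics/w15.png

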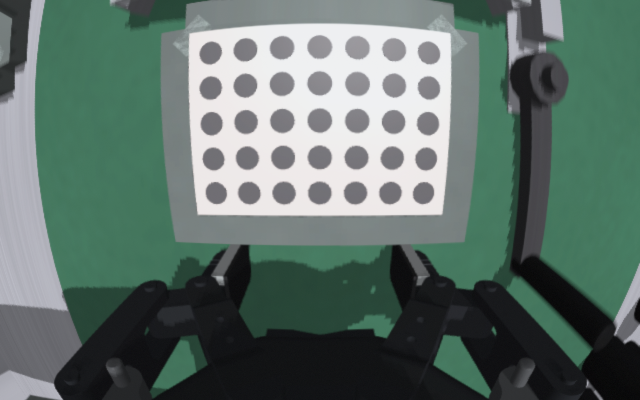

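The mouth's flares, near (130,0) and (510,0), lie evenly about the plate, and the arm is out of the lane. Pushing in.

>>> play_rows:
  increments:
    - {"travel": [1, 0, 0], "rotation": [0, 0, 0], "gripper": 7}
    - {"travel": [1, 0, 0], "rotation": [0, 0, 0], "gripper": 7}
    - {"travel": [1, 0, 0], "rotation": [0, 0, 0], "gripper": 7}

```text
t: 15.4
position: [0.5514, 0.1375, -0.0324]
ee_rot: [-2.122, -2.316, 0.001]
contact_force: [0.7, -3.5, -0.7]
gripper_width: 0.82
```

>>> play_rows:
  increments:
    - {"travel": [0.8, 0, 0], "rotation": [0, 0, 0], "gripper": 7}
    - {"travel": [0.8, 0, 0], "rotation": [0, 0, 0], "gripper": 7}
    - {"travel": [0.8, 0, 0], "rotation": [0, 0, 0], "gripper": 7}

```text
t: 15.7
position: [0.5493, 0.1617, -0.0324]
ee_rot: [-2.122, -2.317, 0.001]
contact_force: [0.8, -3.0, -0.6]
gripper_width: 0.82
```

>>> play_rows:
  increments:
    - {"travel": [0.6, 0, 0], "rotation": [0, 0, 0], "gripper": 7}
    - {"travel": [0.6, 0, 0], "rotation": [0, 0, 0], "gripper": 7}
    - {"travel": [0.6, 0, 0], "rotation": [0, 0, 0], "gripper": 7}

```text
t: 16.0
position: [0.5478, 0.1793, -0.0324]
ee_rot: [-2.122, -2.316, 0.0]
contact_force: [0.1, -1.8, -1.0]
gripper_width: 0.822
```

```bash
python3 tip.py w16|head -2; python3 -c "
from h import *
s=env.state();print(s['position'],s['contact_force'],np.degrees(2*np.arctan2(s['ee_rot'][1],s['ee_rot'][0]))%360)
q=s['position'][:2]-np.array([.542,.2303]);print(q@[-.0872,.9962],q@[-.9962,-.0872])"
```

```text
16.0 [ 0.54776282  0.17933772 -0.03238719] 0.8216747843783588 0.0187
[269 250] [ -6. -35. -36.]
[ 0.54768133  0.18020792 -0.03228801] [-0.26687284 -0.89032592 -0.42091465] 95.04339652389314
-0.05039714570237432 -0.001291714091569722
```

View pics/w16.png

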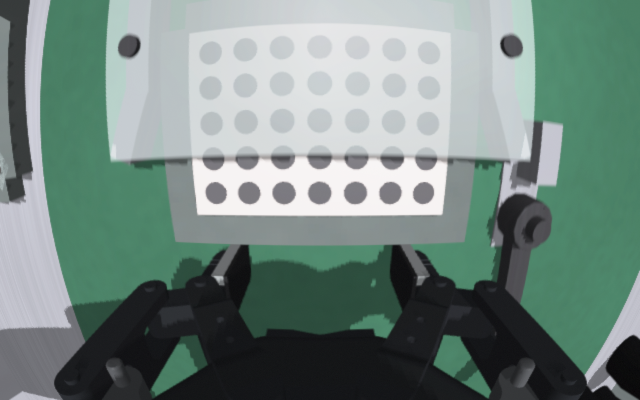

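```bash
python3 - <<'E'
from tip import *
s,X,Y=P('w17')
M=(X[...,2]>.035)&(Y[...,1]>0)&(abs(Y[...,0])<60)
q=Y[M];w_=X[M]
for lo in (50,60,70,80,90,100): 
  k=(q[:,1]>lo)&(q[:,1]<lo+10); 
  if k.any(): print(lo,k.sum(),'world z min',w_[k,2].min(),'x',q[k,0].min(),q[k,0].max())
print('pivot',Y[218,525],X[218,525])
for v,u in((162,320),(162,150)): print(Y[v,u],X[v,u])
E
```

```text
50 6095 world z min 0.04380123706436019 x -13.284390009220289 14.663453334067968
60 2561 world z min 0.04798290494439646 x -8.746849336924345 15.234125420612457
pivot [ 25.38473515  98.99457409 -52.00819195] [0.64408067 0.21414838 0.01971559]
[ 49.00069457   0.66918163 -45.49442238] [0.54405743 0.22903516 0.01325346]
[ 48.76648302 -84.27197777 -32.74913528] [0.45946091 0.22134657 0.00053288]
```

Clear of the pivot by about 20 mm. Final slow push to the stop.

>>> play_rows:
  increments:
    - {"travel": [0.4, 0, 0], "rotation": [0, 0, 0], "gripper": 7}
    - {"travel": [0.4, 0, 0], "rotation": [0, 0, 0], "gripper": 7}
    - {"travel": [0.4, 0, 0], "rotation": [0, 0, 0], "gripper": 7}
    - {"travel": [0.3, 0, 0], "rotation": [0, 0, 0], "gripper": 7}

```text
t: 16.5
position: [0.5469, 0.1939, -0.032]
ee_rot: [2.122, 2.316, 0.0]
contact_force: [0.4, -4.0, -0.1]
gripper_width: 0.818
```

>>> play_rows:
  increments:
    - {"travel": [0.3, 0, 0], "rotation": [0, 0, 0], "gripper": 7}
    - {"travel": [0.2, 0, 0], "rotation": [0, 0, 0], "gripper": 7}

```text
t: 16.7
position: [0.5464, 0.1989, -0.032]
ee_rot: [2.121, 2.317, 0.0]
contact_force: [0.0, -4.7, 1.2]
gripper_width: 0.82
```

>>> play_rows:
  increments:
    - {"travel": [0.2, 0, 0], "rotation": [0, 0, 0], "gripper": 7}
    - {"travel": [0.1, 0, 0], "rotation": [0, 0, 0], "gripper": 7}

```text
t: 16.9
position: [0.5464, 0.1994, -0.032]
ee_rot: [2.118, 2.315, -0.006]
contact_force: [0.7, -14.8, 2.9]
gripper_width: 0.817
```

>>> play_rows:
  increments:
    - {"travel": [0.2, 0, 0], "rotation": [0, 0, 0], "gripper": 7}
    - {"travel": [0.1, 0, 0], "rotation": [0, 0, 0], "gripper": 7}

```text
t: 17.1
position: [0.5464, 0.1994, -0.0319]
ee_rot: [2.115, 2.313, -0.013]
contact_force: [0.9, -24.7, 5.8]
gripper_width: 0.819
```

The force rises to 25 N with no further motion, at holder x = -31 mm, which is exactly the home position. Easing off and looking.

>>> play_rows:
  increments:
    - {"travel": [-0.6, 0, 0], "rotation": [0, 0, 0], "gripper": 7}
    - {"travel": [-0.6, 0, 0], "rotation": [0, 0, 0], "gripper": 7}
    - {"travel": [-1.5, 0, 0], "rotation": [0, 0, 0], "gripper": 7}
    - {"travel": [-1.5, 0, 0], "rotation": [0, 0, 0], "gripper": 7}
    - {"travel": [0, 0, 0], "rotation": [0, 0, 0], "gripper": 7}

```text
t: 17.6
position: [0.5495, 0.1614, -0.0323]
ee_rot: [-2.124, -2.315, 0.0]
contact_force: [-0.8, 0.7, -0.5]
gripper_width: 0.815
```

```bash
python3 -c "
from tip import *
import pickle
pickle.dump(env.camera_model('wrist'),open('pics/w18.pkl','wb'))
s,X,Y=P('w18'); print(s['t'],s['position'],s['contact_force'])
crop('w18',90,40,470,230,1.7,'c18')"
```

```text
17.6 [ 0.54952265  0.16136884 -0.0322574 ] [-0.77517812  0.65193117 -0.4513898 ]
```

View pics/c18.png

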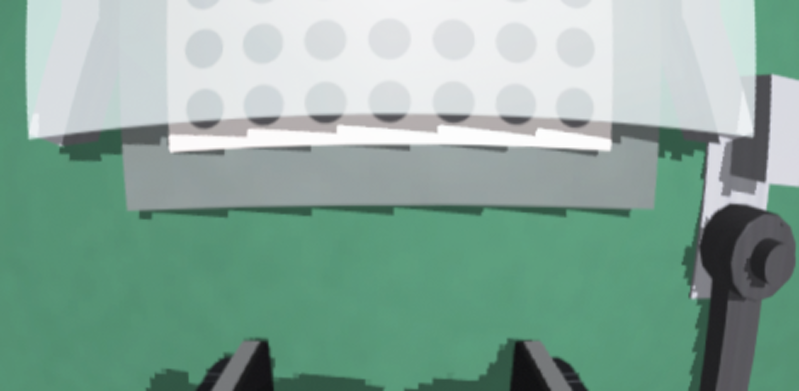

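The plate is home: about 20 mm of its rear edge sticks out, level and centred. Next, fetch the post.

>>> play_rows:
  increments:
    - {"travel": [-1, 0, -4.5], "rotation": [0, 0, 0], "gripper": 7}
    - {"travel": [-1, 0, -4.7], "rotation": [0, 0, 0], "gripper": 7}
    - {"travel": [0, 0, -4.7], "rotation": [0, 0, 0], "gripper": 3.6}
    - {"travel": [0, 0, -4.7], "rotation": [0, 0, 0], "gripper": 3.6}
    - {"travel": [0, 0, 0], "rotation": [0, 0, 0], "gripper": 3.6}

```text
t: 18.15
position: [0.5563, 0.144, 0.1633]
ee_rot: [2.115, 2.31, 0.019]
contact_force: [-0.1, 0.1, 0.9]
gripper_width: 0.422
```

```bash
python3 -c "
from tip import *
import pickle
print('post top by top cam',w('top',283.4,145.6,.08))
pickle.dump(env.camera_model('wrist'),open('pics/w19.pkl','wb'))
s,X,Y=P('w19'); print(s['t'],s['position'],s['ee_rot'])"
```

```text
post top by top cam [0.6713503  0.11040263 0.08      ]
18.15 [0.55628256 0.14403604 0.16332951] [2.11495875 2.30970483 0.01938614]
```

View pics/w19.png

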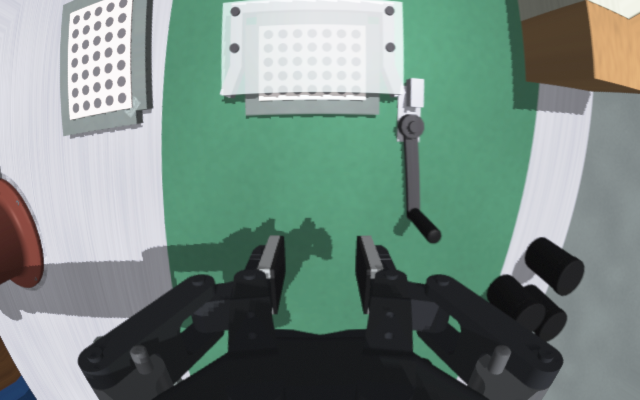

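>>> play_rows:
  increments:
    - {"travel": [0, 0, 0], "rotation": [0, 0, -7.4], "gripper": 3.6}
    - {"travel": [-1.9, 3.5, 0], "rotation": [0, 0, 0], "gripper": 3.6}
    - {"travel": [-1.9, 3.5, 0], "rotation": [0, 0, 0], "gripper": 3.6}
    - {"travel": [-1.9, 3.5, 0], "rotation": [0, 0, 0], "gripper": 3.6}
    - {"travel": [0, 0, 0], "rotation": [0, 0, 0], "gripper": 3.6}

```text
t: 18.7
position: [0.6679, 0.1085, 0.1503]
ee_rot: [-1.969, -2.445, 0.003]
contact_force: [-1.2, -0.2, 1.1]
gripper_width: 0.421
```

```bash
python3 -c "
from tip import *
s,X,Y=P('w20'); print(s['t'],s['position'],s['ee_rot'])"
```

```text
18.7 [0.66785537 0.10849435 0.15030631] [-1.96896108 -2.44523794  0.00348507]
```

View pics/w20.png

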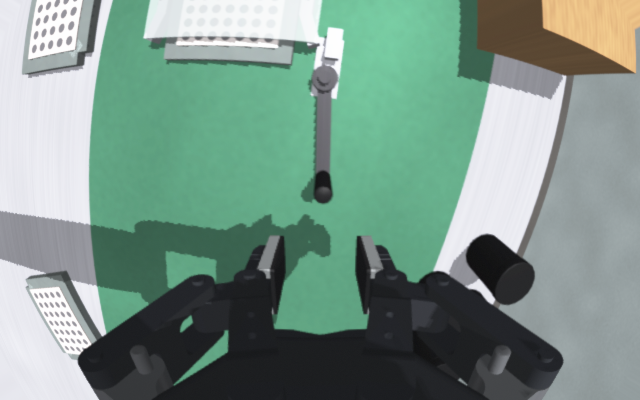

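The post is at (323,190), centred between the fingers. Going down deeper than before.

>>> play_rows:
  increments:
    - {"travel": [0, 0.3, 3.2], "rotation": [0, 0, 0], "gripper": 3.6}
    - {"travel": [0, 0, 3.2], "rotation": [0, 0, 0], "gripper": 3.6}
    - {"travel": [0, 0, 3.2], "rotation": [0, 0, 0], "gripper": 3.6}
    - {"travel": [0, 0, 3.2], "rotation": [0, 0, 0], "gripper": 3.6}
    - {"travel": [0, 0, 0], "rotation": [0, 0, 0], "gripper": 3.6}

```text
t: 19.25
position: [0.6623, 0.111, 0.0187]
ee_rot: [-1.961, -2.442, 0.013]
contact_force: [-0.6, -0.2, -1.2]
gripper_width: 0.421
```

```bash
python3 -c "
from tip import *
s,X,Y=P('w21'); print(s['t'],s['position'],s['ee_rot'],s['contact_force'])
q=s['position'][:2]-[.650,.2075]; print(np.hypot(*q),np.degrees(np.arctan2(q[1],q[0]))%360)"
```

```text
19.25 [0.6622925  0.11102592 0.01865512] [-1.96074534 -2.44171222  0.0133725 ] [-0.60427424 -0.20907561 -1.15723865]
0.09725406896988484 277.2613673533257
```

View pics/w21.png

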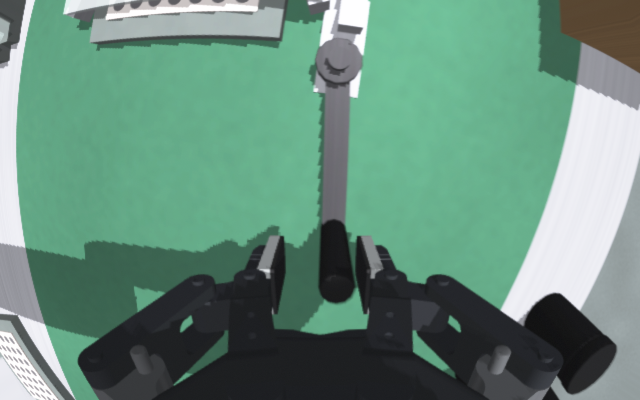

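The right-hand finger is right behind the post, as wanted for closing. Swinging the arm shut.

>>> play_rows:
  increments:
    - {"travel": [0.1, -1.4, 0], "rotation": [0, 0, 8], "gripper": 3.6}
    - {"travel": [0.1, -1.4, 0], "rotation": [0, 0, 8], "gripper": 3.6}
    - {"travel": [0.1, -1.4, 0], "rotation": [0, 0, 8], "gripper": 3.6}
    - {"travel": [0.1, -1.4, 0], "rotation": [0, 0, 8], "gripper": 3.6}
    - {"travel": [0.1, -1.4, 0], "rotation": [0, 0, 8], "gripper": 3.6}

```text
t: 19.8
position: [0.6017, 0.1202, 0.0289]
ee_rot: [2.69, 1.619, 0.007]
contact_force: [1.4, -0.4, 0.8]
gripper_width: 0.42
```

>>> play_rows:
  increments:
    - {"travel": [0.1, -1.4, 0], "rotation": [0, 0, 8], "gripper": 3.6}
    - {"travel": [0.1, -1.4, 0], "rotation": [0, 0, 8], "gripper": 3.6}
    - {"travel": [0.1, -1.4, 0], "rotation": [0, 0, 8], "gripper": 3.6}
    - {"travel": [0.1, -1.4, 0], "rotation": [0, 0, 8], "gripper": 3.6}

```text
t: 20.2
position: [0.5616, 0.1587, 0.0289]
ee_rot: [3.033, 0.816, 0.007]
contact_force: [1.1, 0.4, 0.6]
gripper_width: 0.418
```

```bash
python3 -c "
from tip import *
s,X,Y=P('w22'); print(s['t'],s['position'],s['ee_rot'],s['contact_force'])
q=s['position'][:2]-[.650,.2075]; print(np.hypot(*q),np.degrees(np.arctan2(q[1],q[0]))%360, np.degrees(2*np.arctan2(s['ee_rot'][1],s['ee_rot'][0]))%360)"
```

```text
20.2 [0.56159792 0.15873748 0.02888388] [3.03302898 0.8158443  0.00719055] [1.0955302  0.39529082 0.55445143]
0.10095895843396066 208.88109282517647 30.11089112068886
```

View pics/w22.png

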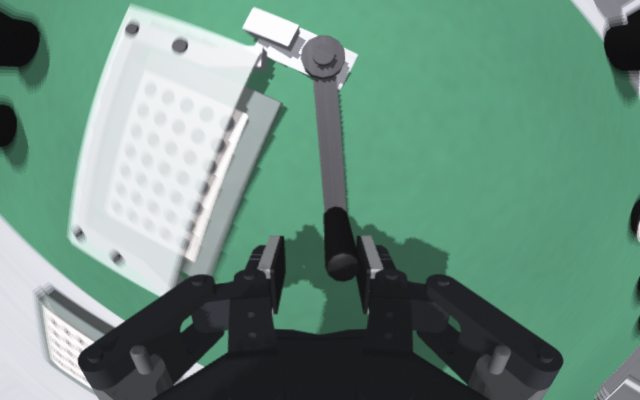

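>>> play_rows:
  increments:
    - {"travel": [0.1, -1.4, 0], "rotation": [0, 0, 8], "gripper": 3.6}
    - {"travel": [0.1, -1.4, 0], "rotation": [0, 0, 8], "gripper": 3.6}
    - {"travel": [0, -0.7, 0], "rotation": [0, 0, 4], "gripper": 3.6}
    - {"travel": [0, -0.5, 0], "rotation": [0, 0, 3], "gripper": 3.6}

```text
t: 20.65
position: [0.5485, 0.1964, 0.0283]
ee_rot: [-3.135, -0.205, -0.006]
contact_force: [0.2, -0.3, 0.2]
gripper_width: 0.42
```

>>> play_rows:
  increments:
    - {"travel": [0, -0.5, 0], "rotation": [0, 0, 3], "gripper": 3.6}
    - {"travel": [0, -0.3, 0], "rotation": [0, 0, 0], "gripper": 3.6}

```text
t: 20.85
position: [0.5474, 0.2041, 0.0279]
ee_rot: [-3.139, -0.125, -0.005]
contact_force: [0.1, 0.1, 0.6]
gripper_width: 0.424
```

```bash
python3 -c "
from tip import *
s,X,Y=P('w23'); print(s['t'],s['position'],s['ee_rot'],s['contact_force'])
q=s['position'][:2]-[.650,.2075]; print(np.hypot(*q),np.degrees(np.arctan2(q[1],q[0]))%360, np.degrees(2*np.arctan2(s['ee_rot'][1],s['ee_rot'][0]))%360)"
```

```text
20.85 [0.54743691 0.20409094 0.02794983] [-3.13868642 -0.12547436 -0.00451718] [0.08953878 0.08308024 0.56509161]
0.10261973461789128 181.90373687752458 4.578555783551849
```

View pics/w23.png

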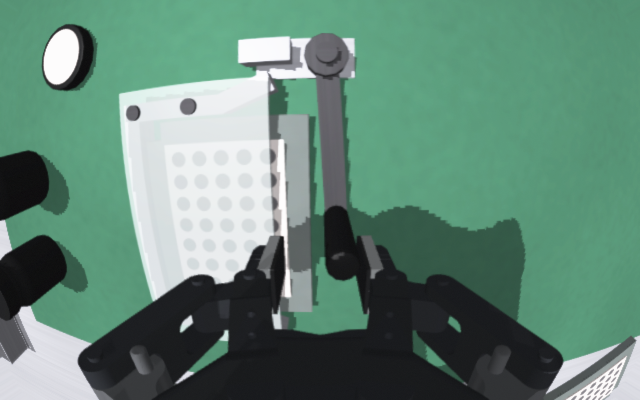

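Nearly closed. Pushing gently to the hard stop.

>>> play_rows:
  increments:
    - {"travel": [0, -0.3, 0], "rotation": [0, 0, 0], "gripper": 3.6}
    - {"travel": [0, -0.3, 0], "rotation": [0, 0, 0], "gripper": 3.6}

```text
t: 21.1
position: [0.5463, 0.2096, 0.0264]
ee_rot: [3.139, 0.123, 0.001]
contact_force: [-0.1, -0.8, 1.6]
gripper_width: 0.424
```

>>> play_rows:
  increments:
    - {"travel": [0, -0.3, 0], "rotation": [0, 0, 0], "gripper": 3.6}
    - {"travel": [0, 0, 0], "rotation": [0, 0, 0], "gripper": 3.6}

```text
t: 21.3
position: [0.5463, 0.2096, 0.0263]
ee_rot: [3.133, 0.123, 0.0]
contact_force: [-0.4, -10.4, 3.9]
gripper_width: 0.426
```

>>> play_rows:
  increments:
    - {"travel": [0, -0.2, 0], "rotation": [0, 0, 0], "gripper": 3.6}
    - {"travel": [0, 0, 0], "rotation": [0, 0, 0], "gripper": 3.6}

```text
t: 21.5
position: [0.5462, 0.2096, 0.0262]
ee_rot: [3.129, 0.123, -0.001]
contact_force: [0.7, -17.0, 5.4]
gripper_width: 0.424
```

Hard stop reached (17 N, no motion). Centring the fingers about the post and lifting away.

>>> play_rows:
  increments:
    - {"travel": [0, 0.5, 0], "rotation": [0, 0, 0], "gripper": 4}
    - {"travel": [0, 0.7, 0], "rotation": [0, 0, 0], "gripper": 4.4}
    - {"travel": [0, 0, 0], "rotation": [0, 0, 0], "gripper": 4.4}
    - {"travel": [0, 0, -2], "rotation": [0, 0, 0], "gripper": 4.4}
    - {"travel": [0, 0, -4], "rotation": [0, 0, 0], "gripper": 4.4}

```text
t: 22.0
position: [0.543, 0.2021, 0.0821]
ee_rot: [3.138, 0.122, -0.014]
contact_force: [1.0, -0.1, -0.5]
gripper_width: 0.508
```

>>> play_rows:
  increments:
    - {"travel": [0, 0, -4.5], "rotation": [0, 0, 0], "gripper": 4.4}
    - {"travel": [-1, 0, -4.5], "rotation": [0, 0, 0], "gripper": 4.4}
    - {"travel": [-3, 0, -3], "rotation": [0, 0, 0], "gripper": 4.4}
    - {"travel": [0, 0, 0], "rotation": [0, 0, 0], "gripper": 4.4}

```text
t: 22.4
position: [0.5078, 0.2009, 0.2128]
ee_rot: [-3.136, -0.124, -0.016]
contact_force: [-0.2, -0.0, -0.0]
gripper_width: 0.52
```

```bash
python3 -c "
from tip import *
import pickle
pickle.dump(env.camera_model('wrist'),open('pics/w24.pkl','wb'))
s,X,Y=P('w24'); print(s['t'],s['position'],s['contact_force']);crop('w24',100,0,330,240,2.4,'c24')"
```

```text
22.4 [0.50775756 0.20086416 0.21275079] [-0.20539707 -0.04733813 -0.0048597 ]
```

View pics/c24.png

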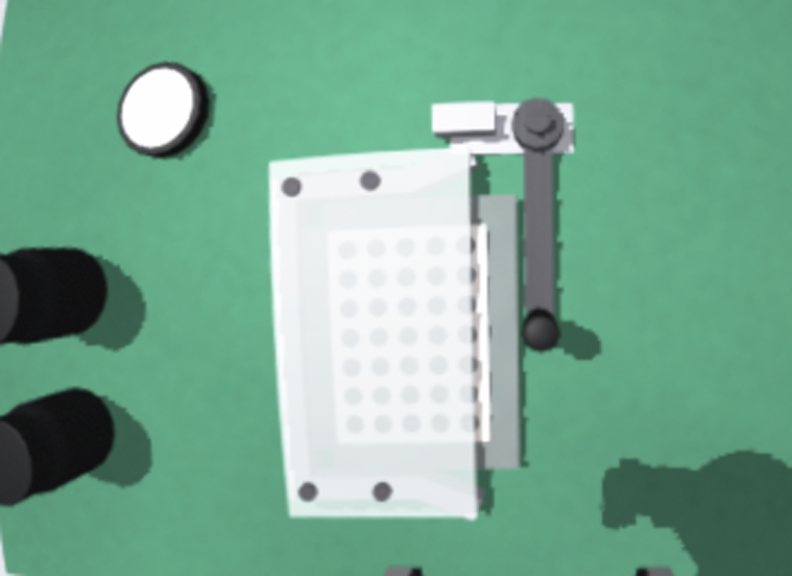

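The arm lies parallel behind the plate's rear edge. One numeric check before handing in.

```bash
python3 - <<'E'
from h import *
import pickle
m=pickle.load(open('pics/w24.pkl','rb'))
c=lambda x,y,z: ww(m,100+(x+.5)/2.4-.5,(y+.5)/2.4-.5,z)
pv,po=c(538,118,.028),c(541,328,.08); d=(po-pv)[:2]
a,b=c(519,196,.012),c(520,467,.012); e=(b-a)[:2]
h1,h2=c(469,150,.025),c(476,517,.025); hh=(h2-h1)[:2]
ang=lambda v:np.degrees(np.arctan2(v[1],v[0]))%360
# arm edges at bar top z=.013
l1,l2=c(525,160,.013),c(525,305,.013)
print('arm',ang(d),np.linalg.norm(d),'bar edge',ang((l2-l1)[:2]),'plate rear',ang(e),np.linalg.norm(e),'mouth',ang(hh),np.linalg.norm(hh))
n=np.array([np.cos(np.radians(95)),np.sin(np.radians(95))])
print('rear edge x from mouth',((a+b)/2-(h1+h2)/2)[:2]@n,'y',((a+b)/2-(h1+h2)/2)[:2]@[-n[1],n[0]], 'bar gap',((a+b)/2-(l1+l2)/2)[:2]@n)
E
```

```text
arm 184.91358183351008 0.09777263761369892 bar edge 184.4222504893097 plate rear 184.5462856768273 0.13799891885618706 mouth 184.89443472583432 0.1825892430134003
rear edge x from mouth -0.022970647281843757 y -0.00045318724700332786 bar gap 0.003315079140096687
```

```bash
python3 -c "
from h import *
print(env.state()['t']); print(env.job_done())"
```

```text
22.45
the job is handed in; nothing more can be done
None
```

The plate is home against the stop with the retaining arm closed behind it. I handed the job in at 22.5 s; no verdict came back.

**What I did:** I swung the arm open to about 1.7 rad. I then pushed the 110 x 140 mm plate by its bare rear edge with two fingers, in a straight run and an arc into line, until it met the stop (25 N, no further motion). Last, I swung the arm back to its hard stop (17 N, no motion) and lifted clear.

**Last checks:**

| Check | Measured | Wanted |
|---|---|---|
| Arm angle against the mouth | within about 0.01 rad of closed | below 0.12 rad |
| Plate direction against the mouth | within about 0.01 rad | below 0.08 rad |
| Plate sideways offset | about 0.5 mm | below 6 mm |
| Gap from plate rear edge to arm | 3.3 mm | 4 mm if fully home |

**What disagreed:**
- **Rear edge position:** measured directly from the mouth line, it came out at -23 mm rather than -20 mm. The gap to the arm and the tool position at the stop both put the plate within 1 mm of home, so I trusted those.
- **Fingertip height:** the open fingertips sat about 25 mm higher than the description implied. My first push therefore passed over the plate's rear border, with the tips by then above the edge of the white face. I saw no contact force and the plate had not moved. I backed out the same way, measured the tips with the wrist camera and lowered them before pushing.

I did not re-measure the jars, caps and scoop at the end. Nothing suggested I had touched any of them.

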